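# Fish the dropped test weight out from under the riser

## Task

A brass test weight has slid under the low clear riser on the lab bench. Take the reacher by its handle, slide its open jaws in around the weight, squeeze the trigger gently (the weight is a calibrated piece: neither jaw may ever press on it with more than 8 N, and do not lean on the riser) and draw the weight out into the open between the closed jaws; then let the reacher go, lying flat on the bench clear of the riser, and put the weight down softly, upright, in the shallow wooden tray. Keep the weight standing and leave the other things on the bench where they are.

Things in the scene. Friction and masses are not known exactly. Their poses are not given: they have to be found in the camera images.
- reacher: Reacher, 0.39 kg, lying flat; used by sliding it on the bench. Origin on the bench under the handle's middle; x runs along the shaft to the jaws, z up. Shaft 18 mm wide, top 18 mm high, x = -55 to 170 mm. Cross-head 80 mm wide, 20 mm high, x = 150 to 170 mm, carries two parallel jaws. Handle: two upright grey plates over the shaft, see grip.
- trigger (a joint): Trigger travel in m towards the fixed grip: 0 free, 0.014 fully squeezed. Each jaw moves in by as much as the trigger. As the pads' setting is unknown (see jaw_left), they meet the weight anywhere from 0.003 to 0.010: feel for it. A spring reopens them: 5 N at 0, 9 N at 0.010, 10.6 N at 0.014; what the fingers press beyond that is split equally, one half on each jaw.
- jaw_left: Left (+y) jaw, x = 166 to 228 mm in the reacher's frame, 3 to 19 mm above the bench, outer face 34 mm from the centre line when open. Its rubber pad (x = 179 to 227 mm) is on a stiff set-screw: pad face 18 to 25 mm from the centre line when open, set differently each time and not measured. Origin and axes as the reacher's when the trigger is free; closes towards -y.
- jaw_right: Right (-y) jaw, mirror image of the left, its pad set independently of the left one; closes towards +y. Origin and axes as the reacher's when the trigger is free.
- grip (a point): Midway between the handle's plates, 65 mm above the bench; take both plates from above, fingers closing along the reacher's x. Each is 10 mm thick, 30 mm wide (y), top 92 mm above the bench. Fixed grip: outer face x = -28 mm, starts 18 mm up. Trigger: outer face x = +28 mm when free, starts 24 mm up. 56 mm across when free.
- jaw_mid (a point): Point on the reacher's centre line halfway along the jaw pads, 203 mm ahead of the handle's middle and 11 mm above the bench: where the item should stand when squeezed
- jaw_tips (a point): Point on the reacher's centre line level with the front ends of the jaws, 228 mm ahead of the handle's middle, 11 mm above the bench
- weight: brass test weight, about 0.2 kg: upright cylinder 30 mm in diameter and 30 mm high, with a thin neck and an 18 mm knob on top, 46 mm high in all. Origin: centre of its underside, z up. Starts standing under the riser, 65 to 105 mm in from its open front.
- riser: Fixed clear acrylic riser on the bench, 160 mm deep (x), 220 mm wide (y), 68 mm high, 60 mm clear height beneath; 6 mm walls at both sides and back, open only at its front, the -x face (x = -80 mm); no floor. A white meter on its top fills x = 45 to 75 mm, up to 108 mm high. Origin: centre of underside, at bench height; x points inwards from the open front.
- tray: fixed shallow wooden tray 130 x 130 mm, 16 mm high, walls 4 mm, floor 4 mm thick. Origin: centre of its underside.
- cone: bystander: paper yarn cone 68 mm across, 112 mm high, standing; leave it alone. Origin: centre of underside
- jar: bystander: amber jar 52 mm across, 75 mm high, standing; leave it alone. Origin: centre of underside
- driver: bystander: screwdriver 170 mm long lying on the bench; leave it alone. Origin: middle of underside
There are look-alikes about, which are no part of the job. Of the things that look like the tray, the middle-sized one is meant.

How it is judged:
On the way, in this order (a step that is already met when the one before it is completed fails the run):
1. under the riser, both jaws of the reacher press on the weight while the fingers hold the reacher (contact force between each of jaw_left, jaw_right and weight above 0.5 N and contact force between the fingers and reacher above 1 N and x of weight in the frame of riser above -0.06 m), for 0.3 s.
2. the weight is drawn out at least 25 mm clear of the riser's front, still between the pressing jaws (contact force between each of jaw_left, jaw_right and weight above 0.2 N and x of weight in the frame of riser below -0.12 m), for 0.1 s.
At the end, for the whole second after the job is handed in: The weight stands upright (within 0.15 rad) and at rest on the floor of the tray; the reacher lies flat and at rest on the bench with its jaw tips outside the riser's front; nothing is held (x of weight in the frame of tray between -0.05 and 0.05 m and y of weight in the frame of tray between -0.05 and 0.05 m and height (world z) of each of weight, reacher below 0.008 m and angle between weight's own z axis and vertical below 0.15 rad and linear speed of each of weight, reacher below 0.02 m/s and x of jaw_tips in the frame of riser below -0.08 m and angle between reacher's own z axis and vertical below 0.1 rad); the robot touches nothing.
It fails at once if a jaw presses on the weight with more than 8 N, or the reacher and its jaws with more than 16 N together (contact force between any of jaw_left, jaw_right and weight above 8 N or contact force between reacher and weight above 16 N).
It fails at once if the reacher or the arm leans on the riser with more than 15 N (contact force between any of reacher, the arm, the fingers and riser above 15 N).
It fails at once if the weight is tipped over (more than 0.7 rad) (angle between weight's own z axis and vertical above 0.7 rad).
It fails at once if the weight is let go more than 20 mm above the tray floor (horizontal distance between weight and tray below 0.1 m and height (world z) of weight above 0.024 m and contact force between each of the fingers, reacher and weight below 0.02 N).
It fails at once if a bystander is moved by more than 25 mm (distance of any of cone, jar, driver from where it was at the start of the episode above 0.025 m).
It also fails if it takes over 72 s, if anything falls off the work surface, if the arm or the gripper's body presses on something with over 40 N, if the wrist force passes 120 N, or if a joint passes its speed limit or range.

## Robot

A 6-joint arm with a two-finger parallel gripper is mounted at the origin on the work surface. World frame = base frame: x ahead of the robot, y to its left, z up, the work surface at z = 0. Lengths are in m, angles in rad, forces in N, time in s.
With the tool pointing down it reaches from about 0.35 to 0.775 m from the base axis. Payload 7.3 kg.
Tool frame: the origin (TCP) lies midway between the tips of the shut fingers; the grasp point (between the pads) lies 19 mm behind it (robot.tcp_to_grasp is the distance from the TCP to the grasp point, in m); x points along the fingers, z is the direction in which the jaws open and shut, and the axes are right-handed (so a half turn about x gives the same grasp; the last joint's range is limited). The gripper opens to 92 mm and grips with 3 to 60 N. Pads are 19 mm wide; open, the fingers measure 130 mm over their backs; the gripper's body (75 mm by 190 mm) begins 47 mm behind the grasp point.
Start: joints at [1.153, 0.342, 1.524, -0, 1.275, -0.146], TCP at [0.141, 0.506, 0.227] pointing down, gripper open.
Joint ranges: [-2.53, 2.53], [-0.77, 2.02], [0.04, 2.7], [-1, 4.14], [0.28, 2.66], [-3.11, 3.11]. Speed limits (rad/s): [2.57, 2.57, 3.14, 3.14, 3.14, 3.14].

## Interface

Orientations are given as [roll, pitch, yaw] about the fixed x, y, z axes, in that order (R = Rz(yaw) Ry(pitch) Rx(roll)).
In Python, from cell import robot gives the robot as it stands.
- The arm moves only by the tool move_arm, never from a script. Its argument "deltas" is a list of rows, each an object with "dp": the shift along the tool's x, y, z in m, a list of three; "turn": the turn, a rotation vector about the tool's x, y, z in degrees, a list of three. A call has 1 to 10 rows; each row is the pose to reach, as a shift and turn from the pose commanded when the call began, along the tool's axes at that moment; what a row does not reach only later rows make up. A row lasts 1/10 s, in which the tool goes at most 50 mm and 8.59 degrees, less where a joint would pass 70% of its speed; a pose out of reach is approached as far as the arm can. A call with a gripper value outside its range is refused whole. "hand" is the finger opening in m, from 0 to 0.0918, set as the call begins (left out, the last holds). The fingers move at their own pace and stop on an object; "squeeze" is the grip in N (left out, the last holds). Time passes only in rows, so rows that repeat a pose let the fingers close. It gives the time, the measured TCP pose, the force and the opening at its end, in the units of the state.
- robot.observe(): the state, without advancing time (a new reading comes with each control period).
- robot.read_camera(name): name is "scene" or "top" or "wrist"; returns (picture, depth): 420x560x3 uint8, red, green, blue; 420x560 float32, m along the optical axis (not along the pixel's ray), 0 where there is no reading.
- robot.camera_info(name): a dict with "fx", "fy", "cx", "cy" (pixels), "k1" (the pictures are not rectified: a ray, as slopes to the right and down, at radius r is drawn at 1 + k1 r^2 times it, then the intrinsics apply), "R" (3x3) and "t" (3): a world point X has camera coordinates R X + t. Camera axes: x right, y down, z forward; pixel columns grow to the right and rows downward; lengths in m; the calibration is good to about 2 mm. A picture is of the moment at which its call begins: read the wrist's pose just before it. camera_info takes no time and is no camera call; for the wrist camera it gives the pose at the moment of the call.
- robot.hand_in(): hands the job in, once; it reports no verdict.
The state is a dict: "time": time; "qpos": joint angles; "qvel": joint speeds; "joint_efforts": joint torques, N m; "tool_pos": TCP position; "tool_rot": TCP orientation; "contact_force": force on the tool from outside, world axes, zero at the start; "torque": the same for the moment, N m; "opening": finger opening in m.
Only numpy, scipy, OpenCV 4.12 (cv2) and the standard library are available. Lean on these libraries where they do the work, as an engineer would, in place of code of your own. Each camera call takes 0.05 s, during which the arm holds its last target.

## Working session

There is one attempt and no reset: what is moved stays moved. The work goes in short steps, Python scripts to look and compute and a tool call to move; the robot and the scene stay as the last step left them, time stands still between calls to the robot, and variables do not carry over. Pictures are saved under pics/ and viewed, and the job is handed in when it is done.

Besides the shell and the picture viewer there is one more tool, called as name([rows], argument=value, ...), one row to a line, values as JSON. move_arm: Moves the arm, as the interface text tells. Its arguments: {"type":"object","properties":{"deltas":{"type":"array"},"hand":{"type":"number"},"squeeze":{"type":"number"}},"required":["deltas"]}

```bash
ls; mkdir -p pics
cat > h.py <<'E'
import numpy as np, cv2
from cell import robot
from scipy.spatial.transform import Rotation as Ro
def snap(name,fn):
    ci=robot.camera_info(name)
    im,d=robot.read_camera(name)
    cv2.imwrite(f'pics/{fn}.png',im[:,:,::-1]); np.savez(f'pics/{fn}.npz',im=im,d=d,R=ci['R'],t=ci['t'],K=[ci['fx'],ci['fy'],ci['cx'],ci['cy'],ci['k1']])
    return im,d
def load(fn): return np.load(f'pics/{fn}.npz')
def slopes(L,u,v):
    fx,fy,cx,cy,k1=L['K']; x=(u-cx)/fx;y=(v-cy)/fy
    a,b=x,y
    for _ in range(30):
        s=1+k1*(a*a+b*b); a,b=x/s,y/s
    return a,b
def onz(fn,u,v,z):
    L=load(fn);a,b=slopes(L,u,v);R=L['R'];t=L['t']
    o=-R.T@t; r=R.T@np.array([a,b,1.]); return o+r*(z-o[2])/r[2]
def deep(fn,u,v):
    L=load(fn);a,b=slopes(L,u,v);d=L['d'][int(round(v)),int(round(u))]
    return L['R'].T@(np.array([a,b,1.])*d-L['t']),d
def proj(fn,X):
    L=load(fn);c=L['R']@np.array(X)+L['t'];a,b=c[:2]/c[2];fx,fy,cx,cy,k1=L['K'];s=1+k1*(a*a+b*b)
    return np.array([a*s*fx+cx,b*s*fy+cy])
E
python3 - <<'E'
from h import *
print(robot.observe())
for n in ['scene','top','wrist']:
    snap(n,n+'0'); L=load(n+'0'); print(n,L['K'],-L['R'].T@L['t'],L['R'].round(3).tolist())
E
```

```text
pics
{'time': 0.0, 'qpos': array([ 1.15300602e+00,  3.42734013e-01,  1.52501277e+00,  1.45801675e-05,
        1.27539604e+00, -1.46009089e-01]), 'qvel': array([-0.00112045, -0.00015342,  0.00057434, -0.0001388 , -0.00143201,
        0.00150902]), 'joint_efforts': array([-3.22674678e-04, -4.31245780e+01, -2.44219530e+01,  7.17312307e-02,
        5.60596841e-02, -1.43399507e-04]), 'tool_pos': array([0.14074817, 0.5053621 , 0.22604059]), 'tool_rot': array([ 2.98658987,  1.5692461 , -1.99758458]), 'contact_force': array([ 0.08935705, -0.01583573,  0.21087379]), 'torque': array([0.05852231, 0.03877382, 0.0173425 ]), 'opening': 0.09156466916542416}
scene [ 4.20124113e+02  4.20124113e+02  2.77873800e+02  2.08170190e+02
 -6.10618093e-02] [1.74541436 0.1609086  0.87132267] [[-0.209, 0.978, -0.012], [0.526, 0.102, -0.845], [-0.825, -0.183, -0.535]]
top [ 4.13673905e+02  4.13673905e+02  2.81172123e+02  2.12373820e+02
 -5.08354771e-02] [ 0.39807528 -0.10445738  1.19486842] [[0.017, -1.0, 0.002], [-0.994, -0.017, -0.106], [0.106, 0.0, -0.994]]
wrist [ 3.16315310e+02  3.16315310e+02  2.82175536e+02  2.05750521e+02
 -1.89367021e-03] [0.06844487 0.52567799 0.38397074] [[0.268, 0.963, -0.001], [0.925, -0.257, 0.281], [0.271, -0.076, -0.96]]
```

View pics/scene0.png

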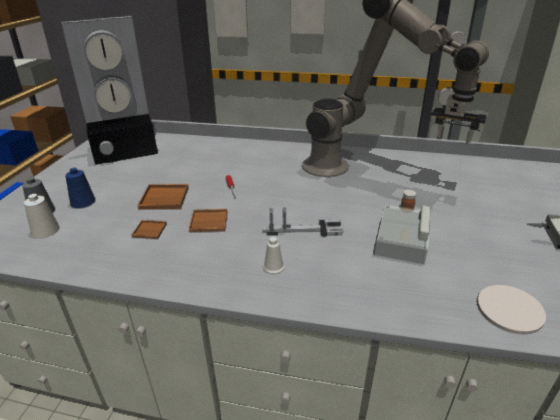

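View pics/top0.png

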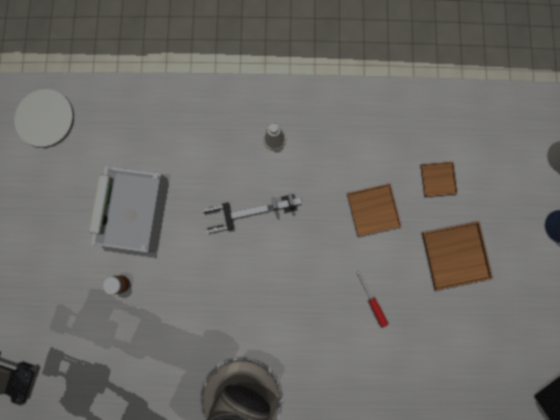

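View pics/wrist0.png

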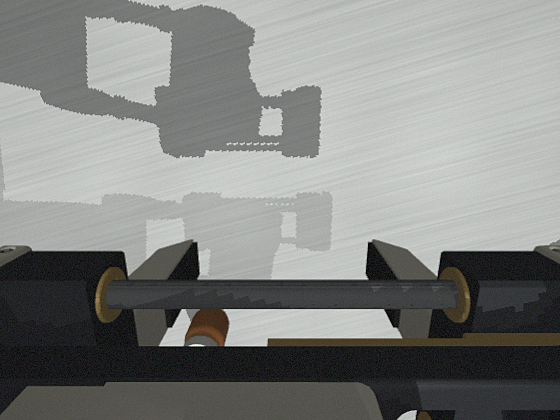

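Run:
```python
from h import *
im=cv2.imread('pics/top0.png')
a=im[150:270,80:320]; cv2.imwrite('pics/c1.png',cv2.convertScaleAbs(cv2.resize(a[:, :100],(800,960)[::1] if 0 else (500,600),interpolation=cv2.INTER_CUBIC),alpha=1.6))
a=im[180:250,195:310]; cv2.imwrite('pics/c2.png',cv2.resize(a,None,fx=6.9,fy=6.9,interpolation=cv2.INTER_CUBIC))
im=cv2.imread('pics/scene0.png')
a=im[180:270,360:450]; cv2.imwrite('pics/c3.png',cv2.resize(a,None,fx=6.5,fy=6.5,interpolation=cv2.INTER_CUBIC))
```

```text
(no output)
```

View pics/c1.png

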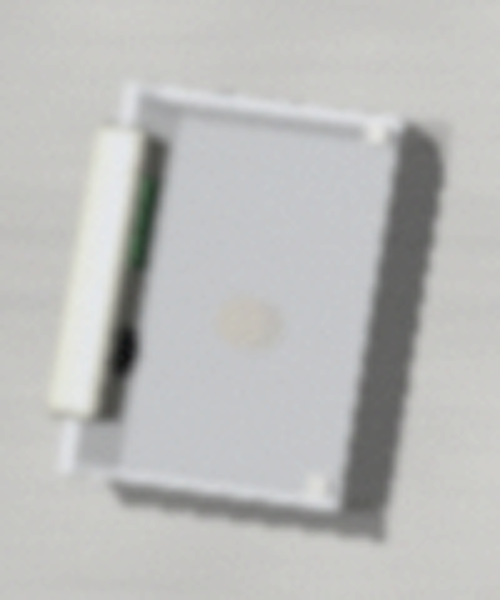

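View pics/c2.png

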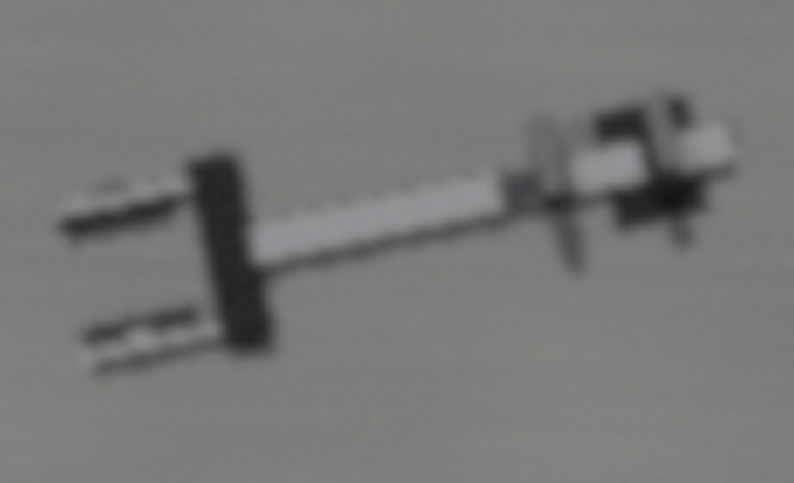

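View pics/c3.png

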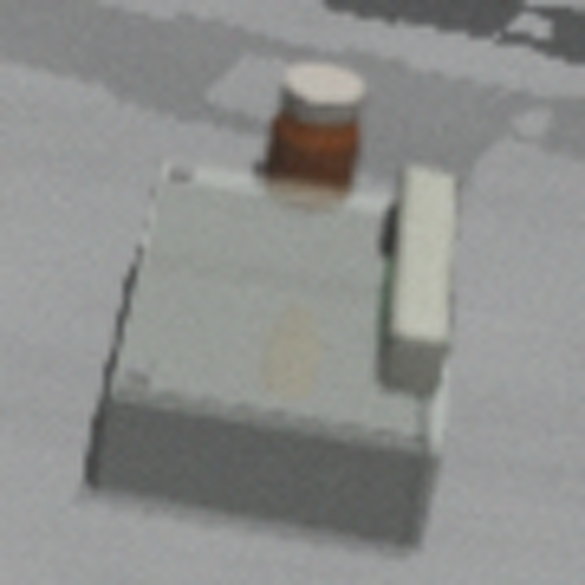

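Run:
```python
from h import *
f='top0'
print('riser corners')
for u,v in [(160,175),(148,251.6),(106,167),(93,244)]: print(onz(f,u,v,.068).round(4))
print('scene riser')  # c3
for x,y in [(165,163),(100,400),(440,435)]: print(onz('scene0',360+x/6.5,180+y/6.5,.068).round(4))
print('weight top body ctr', [onz(f,80+248/5,150+323/5,z).round(4) for z in (0,.02,.03,.046)])
print('weight scene', onz('scene0',360+292/6.5,180+393/6.5,0).round(4), onz('scene0',360+298/6.5,180+308/6.5,.046).round(4))
print('reacher')
g=lambda x,y,z:onz(f,195+x/6.9,180+y/6.9,z).round(4)
print('tips',g(68,222,.019),g(90,355,.019),'head',g(213,158,.02),g(250,348,.02),'shaft end',g(733,147,.018), 'shaft front', g(255,245,.018))
for nm,u,v,z in [('cone',274,132,.11),('jar',112,285,.075),('tray',374,210,.016),('driver',372,300,.01),('trayL',457,256,.016),('trayS',439,180,.016)]: print(nm,onz(f,u,v,z).round(3))
for c in [(347,193),(390,184),(400,228),(357,236)]: print(onz(f,*c,.016).round(4))
```

```text
riser corners
[0.6165 0.2343 0.068 ]
[0.4041 0.257  0.068 ]
[0.637  0.3881 0.068 ]
[0.4216 0.4109 0.068 ]
scene riser
[0.4137 0.2635 0.068 ]
[0.6423 0.2318 0.068 ]
[0.6398 0.393  0.068 ]
weight top body ctr [array([0.5109, 0.3385, 0.    ]), array([0.509 , 0.3311, 0.02  ]), array([0.5081, 0.3274, 0.03  ]), array([0.5066, 0.3215, 0.046 ])]
weight scene [ 0.5234  0.3381 -0.    ] [0.5108 0.3348 0.046 ]
reacher
tips [0.5199 0.1143 0.019 ] [0.4649 0.1032 0.019 ] head [0.5476 0.0548 0.02  ] [0.4689 0.037  0.02  ] shaft end [ 0.5562 -0.1611  0.018 ] shaft front [0.5118 0.0365 0.018 ]
cone [ 0.731 -0.081  0.11 ]
jar [0.312 0.349 0.075]
tray [ 0.535 -0.371  0.016]
driver [ 0.279 -0.366  0.01 ]
trayL [ 0.407 -0.61   0.016]
trayS [ 0.626 -0.562  0.016]
[ 0.583 -0.293  0.016]
[ 0.6117 -0.4182  0.016 ]
[ 0.4844 -0.4457  0.016 ]
[ 0.4595 -0.3217  0.016 ]
```

```bash
cat >> h.py <<'E'
def to(p,yaw=None,flip=1,R=None):
    """target TCP p; tool x down; tool z horizontal at world angle yaw(deg)"""
    s=robot.observe(); R0=Ro.from_euler('xyz',s['tool_rot']).as_matrix()
    if R is None:
        z=np.array([np.cos(np.radians(yaw)),np.sin(np.radians(yaw)),0]); x=np.array([0,0,-1.]); R=np.c_[x,np.cross(z,x),z]
    dp=R0.T@(np.array(p)-s['tool_pos']); tv=np.degrees(Ro.from_matrix(R0.T@R).as_rotvec())
    print('now',s['tool_pos'].round(4),'zdir',np.degrees(np.arctan2(R0[1,2],R0[0,2])).round(2),'xax',R0[:,0].round(4),'q',s['qpos'].round(2),'t',s['time'])
    print('dp',dp.round(4),'turn',tv.round(2))
E
python3 - <<'E'
from h import *
s=robot.observe();R0=Ro.from_euler('xyz',s['tool_rot']).as_matrix();print(R0.round(3))
L=load('wrist0');print((L['R']@R0).round(3), R0.T@(-L['R'].T@L['t']-s['tool_pos']))
to((.47,.30,.26),83.5)
to((.544,-.11,.25),103)
E
```

```text
[[-0.    -0.963  0.269]
 [-0.001  0.269  0.963]
 [-1.     0.    -0.001]]
[[-0.     0.001  1.   ]
 [-0.281 -0.96   0.001]
 [ 0.96  -0.281  0.001]] [-1.57735028e-01  7.51695395e-02 -1.41196045e-04]
now [0.1408 0.5055 0.2262] zdir 74.42 xax [-4.e-04 -1.e-03 -1.e+00] q [ 1.15  0.34  1.52 -0.    1.28 -0.15] t 0.15
dp [-0.0337 -0.3723 -0.1096] turn [-9.08 -0.06 -0.01]
now [0.1408 0.5055 0.2262] zdir 74.42 xax [-4.e-04 -1.e-03 -1.e+00] q [ 1.15  0.34  1.52 -0.    1.28 -0.15] t 0.15
dp [-0.0233 -0.5536 -0.4846] turn [-2.858e+01 -6.000e-02 -2.000e-02]
```

Run:
```python
from h import *
to((.455,.24,.22),83.5)
```

```text
now [0.1408 0.5055 0.2262] zdir 74.42 xax [-4.e-04 -1.e-03 -1.e+00] q [ 1.15  0.34  1.52 -0.    1.28 -0.15] t 0.15
dp [ 0.0063 -0.3739 -0.1714] turn [-9.08 -0.06 -0.01]
```

move_arm([
  {"dp": [0.006, -0.374, -0.171], "turn": [-9, 0, 0]},
  {"dp": [0.006, -0.374, -0.171], "turn": [-9, 0, 0]},
  {"dp": [0.006, -0.374, -0.171], "turn": [-9, 0, 0]},
  {"dp": [0.006, -0.374, -0.171], "turn": [-9, 0, 0]},
  {"dp": [0.006, -0.374, -0.171], "turn": [-9, 0, 0]},
  {"dp": [0.006, -0.374, -0.171], "turn": [-9, 0, 0]},
  {"dp": [0.006, -0.374, -0.171], "turn": [-9, 0, 0]},
  {"dp": [0.006, -0.374, -0.171], "turn": [-9, 0, 0]},
  {"dp": [0.006, -0.374, -0.171], "turn": [-9, 0, 0]},
  {"dp": [0.006, -0.374, -0.171], "turn": [-9, 0, 0]},
])

```text
time: 1.15
tool_pos: [0.4566, 0.239, 0.2202]
tool_rot: [2.129, 1.57, -2.702]
contact_force: [0.2, -0.1, 0.1]
opening: 0.0917
```

move_arm([
  {"dp": [0, 0, 0]},
  {"dp": [0, 0, 0]},
])

```text
invalid input
```

Run:
```python
from h import *
to((.544,-.11,.2),103)
snap('wrist','w1')
im=cv2.imread('pics/w1.png'); cv2.imwrite('pics/w1b.png',cv2.resize(im,(800,600),interpolation=cv2.INTER_CUBIC))
```

```text
now [0.4566 0.239  0.2202] zdir 83.21 xax [-7.e-04 -3.e-04 -1.e+00] q [ 0.33  0.33  1.56 -0.    1.25 -1.12] t 1.15
dp [ 0.0202 -0.128  -0.3362] turn [-19.79  -0.02  -0.04]
```

View pics/w1b.png

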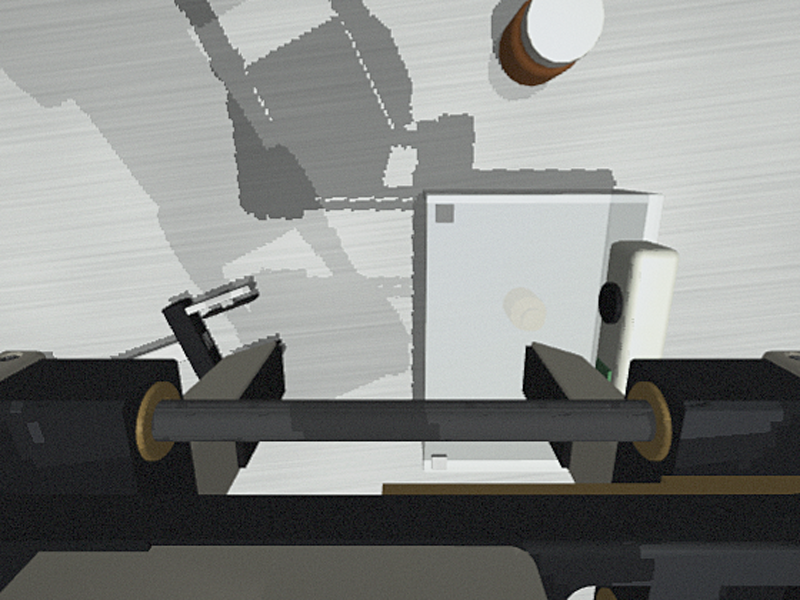

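Run:
```python
from h import *
im=cv2.imread('pics/w1.png')
a=im[125:335,280:480]; cv2.imwrite('pics/c4.png',cv2.convertScaleAbs(cv2.resize(a,None,fx=2.8,fy=2.8,interpolation=cv2.INTER_CUBIC)))
a=im[190:245,335:395]; a=cv2.resize(a,None,fx=10,fy=10,interpolation=cv2.INTER_CUBIC).astype(float); a=np.clip((a-140)*2.2,0,255);cv2.imwrite('pics/c5.png',a.astype(np.uint8))
a=im[185:265,100:200]; cv2.imwrite('pics/c6.png',cv2.resize(a,None,fx=7,fy=7,interpolation=cv2.INTER_CUBIC))
```

```text
(no output)
```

View pics/c4.png

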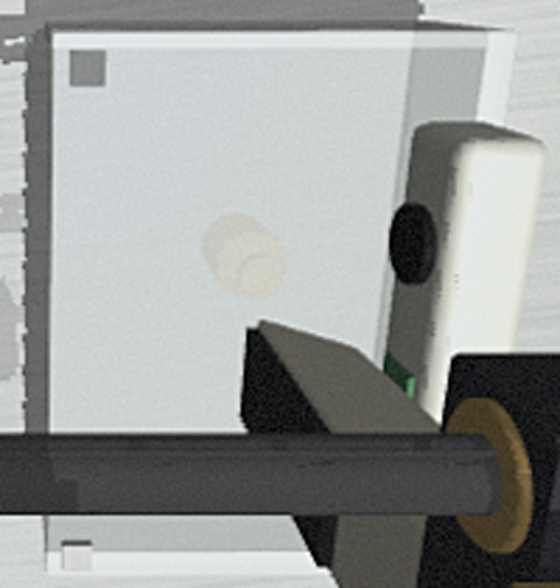

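View pics/c5.png

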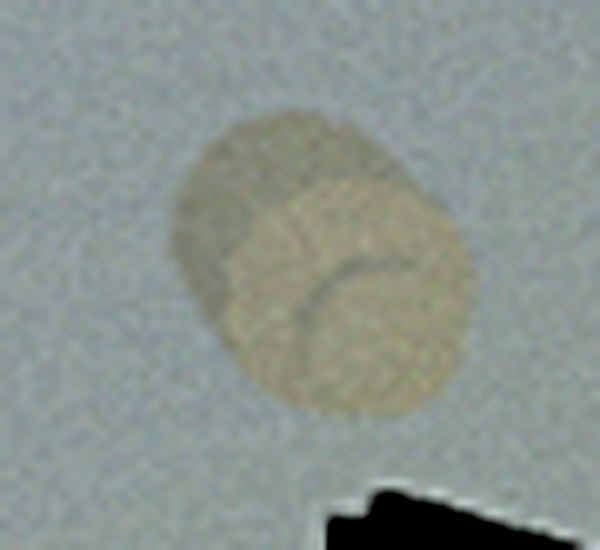

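View pics/c6.png

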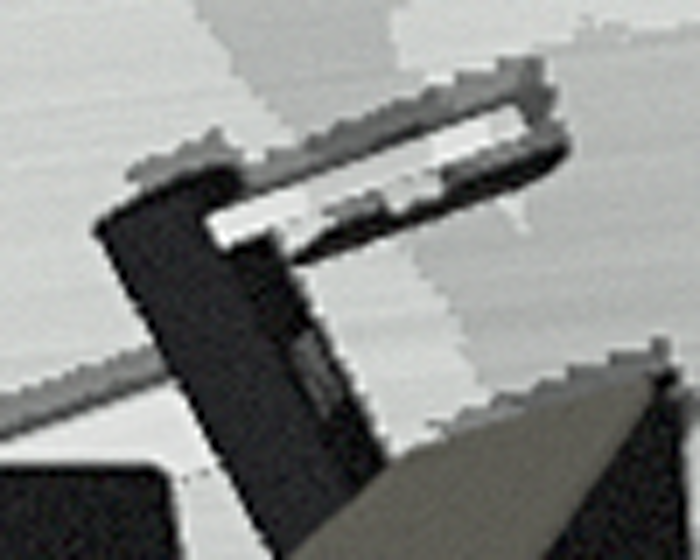

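Run:
```python
from h import *
f='w1'
print('w base',onz(f,335+28.4-.45,190+22.4-.45,0).round(4),'top',onz(f,335+35.2-.45,190+29.7-.45,.03).round(4))
c=lambda x,y,z:onz(f,280+x/2.8-.3,125+y/2.8-.3,z).round(4)
A,B,C=c(50,32,.068),c(45,572,.068),c(512,30,.068); print('riser',A,B,C,np.linalg.norm(A-B),np.linalg.norm(A-C))
d=lambda x,y,z:onz(f,100+x/7-.4,185+y/7-.4,z).round(4)
print('jaw L tip outer',d(515,105,.019),'base outer',d(205,222,.019),'head corner back-left',d(98,228,.02),'front-left',d(240,178,.02), 'pad tip',d(568,150,.019))
A=A[:2];B=B[:2]; e=(B-A)/np.linalg.norm(B-A); n=np.array([-e[1],e[0]]);print('normal ang',np.degrees(np.arctan2(n[1],n[0])), np.degrees(np.arctan2(*(C[:2]-A)[::-1])))
w=onz(f,363.2,212.2,0)[:2]; print('depth in',(w-A)@n,'lateral',(w-A)@e)
```

```text
w base [0.5117 0.3343 0.    ] top [0.5113 0.3349 0.03  ]
riser [0.4047 0.26   0.068 ] [0.6209 0.2353 0.068 ] [0.4226 0.4173 0.068 ] 0.2176063647966208 0.15831519194316127
jaw L tip outer [0.4638 0.109  0.019 ] base outer [0.4778 0.052  0.019 ] head corner back-left [0.4765 0.0342 0.02  ] front-left [0.4706 0.0604 0.02  ] pad tip [0.4725 0.1162 0.019 ]
normal ang 83.48244051057856 83.50793642635661
depth in 0.0863217749166433 lateral 0.09824234951217033
```

Run:
```python
from h import *
to((.607,-.094,.22),103)
```

```text
now [0.4553 0.2402 0.2202] zdir 83.3 xax [-0.0014  0.     -1.    ] q [ 0.34  0.33  1.56  0.    1.25 -1.12] t 1.2
dp [ 0.     -0.1897 -0.3142] turn [-1.97e+01  1.00e-02 -8.00e-02]
```

move_arm([
  {"dp": [0, -0.19, -0.314], "turn": [-19.7, 0, 0]},
  {"dp": [0, -0.19, -0.314], "turn": [-19.7, 0, 0]},
  {"dp": [0, -0.19, -0.314], "turn": [-19.7, 0, 0]},
  {"dp": [0, -0.19, -0.314], "turn": [-19.7, 0, 0]},
  {"dp": [0, -0.19, -0.314], "turn": [-19.7, 0, 0]},
  {"dp": [0, -0.19, -0.314], "turn": [-19.7, 0, 0]},
  {"dp": [0, -0.19, -0.314], "turn": [-19.7, 0, 0]},
  {"dp": [0, -0.19, -0.314], "turn": [-19.7, 0, 0]},
  {"dp": [0, -0.19, -0.314], "turn": [-19.7, 0, 0]},
  {"dp": [0, -0.19, -0.314], "turn": [-19.7, 0, 0]},
])

```text
time: 2.2
tool_pos: [0.6077, -0.0913, 0.2203]
tool_rot: [0.537, 1.569, 2.338]
contact_force: [-0.1, 0.6, -0.4]
opening: 0.0922
```

Run:
```python
from h import *
to((.544,-.11,.2),103)
snap('wrist','w2')
im=cv2.imread('pics/w2.png'); cv2.imwrite('pics/w2b.png',cv2.resize(im,(800,600),interpolation=cv2.INTER_CUBIC))
```

```text
now [ 0.6077 -0.0913  0.2203] zdir 103.17 xax [-0.0012  0.0013 -1.    ] q [-0.27  0.51  1.27  0.    1.36 -2.08] t 2.2
dp [ 0.0203  0.0662 -0.0037] turn [ 0.17  0.09 -0.05]
```

View pics/w2b.png

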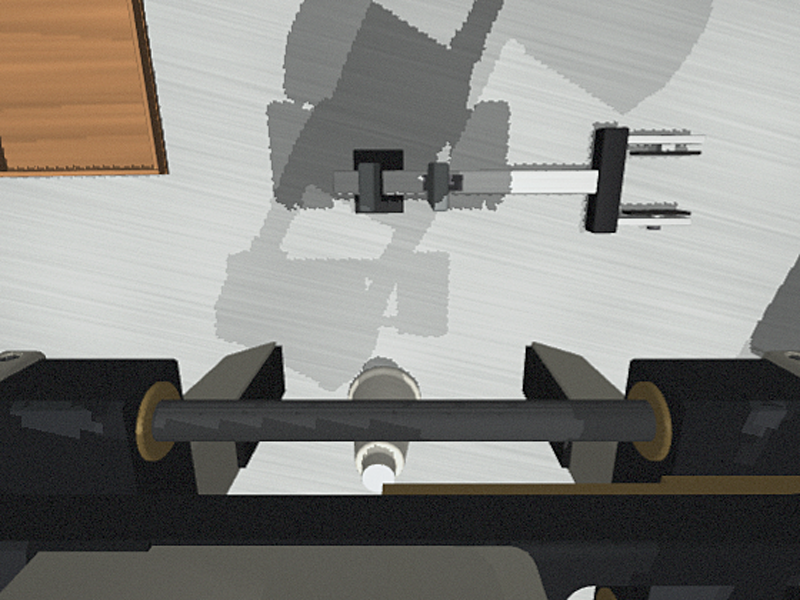

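Run:
```python
from h import *
im=cv2.imread('pics/w2.png')
a=im[95:160,225:335]; cv2.imwrite('pics/c7.png',cv2.resize(a,None,fx=7,fy=7,interpolation=cv2.INTER_CUBIC))
a=im[80:170,400:500]; cv2.imwrite('pics/c8.png',cv2.resize(a,None,fx=6.6,fy=6.6,interpolation=cv2.INTER_CUBIC))
```

```text
(no output)
```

View pics/c7.png

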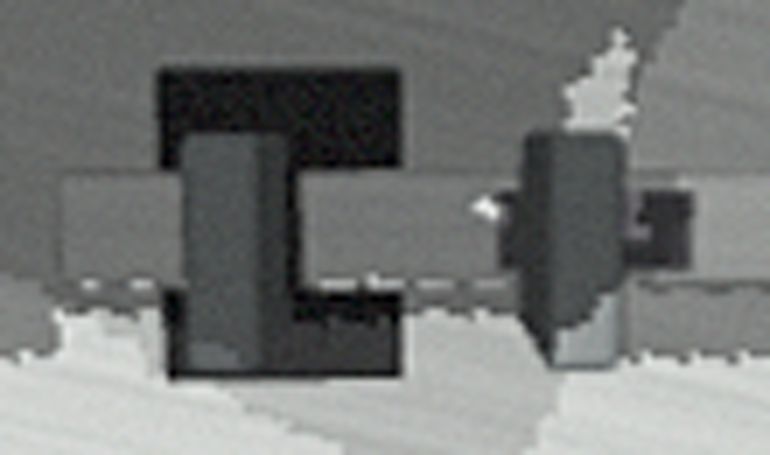

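View pics/c8.png

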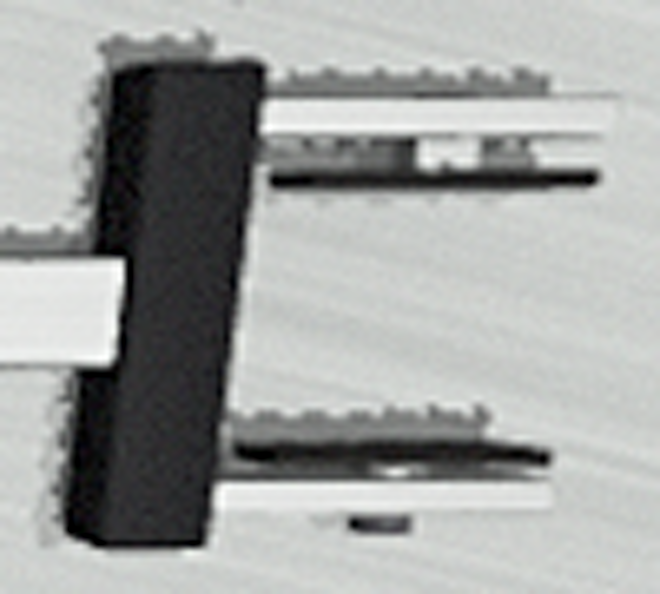

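Run:
```python
from h import *
f='w2'
a=lambda x,y,z:onz(f,225+x/7-.43,95+y/7-.43,z)[:2]
b=lambda x,y,z:onz(f,400+x/6.6-.42,80+y/6.6-.42,z)[:2]
rear,front=a(60,228,.018),b(122,311,.018)
JL,JR=b(620,97,.019),b(551,511,.019)
Fx=(a(183,135,.092)+a(186,370,.092))/2; Tr=(a(625,135,.092)+a(622,368,.092))/2
print(rear,front,JL,JR,Fx,Tr)
D=(JL+JR)/2-rear; ang=np.arctan2(D[1],D[0]);print('ang tips',np.degrees(ang),np.linalg.norm(D),'(283) shaft',np.degrees(np.arctan2(*(front-rear)[::-1])),np.linalg.norm(front-rear),'(205) jaw w',np.linalg.norm(JL-JR),'plates ang',np.degrees(np.arctan2(*(Tr-Fx)[::-1])),np.linalg.norm(Tr-Fx))
ang=np.radians(np.degrees(np.arctan2(*(front-rear)[::-1])))
x=np.array([np.cos(ang),np.sin(ang)]);y=np.array([-x[1],x[0]])
ests=np.array([rear+.055*x,front-.150*x,(JL+JR)/2-.228*x,(Fx+Tr)/2]);print(ests)
o=ests.mean(0);print(o)
for n,p in dict(JL=JL,JR=JR,Fx=Fx,Tr=Tr).items(): print(n,(p-o)@x,(p-o)@y)
for n,p in dict(padLa=(280,186),padLb=(600,182),padRa=(235,445),padRb=(550,455)).items():
  for z in (.019,.005): print(n,z,((b(*p,z)-o)@x).round(4),((b(*p,z)-o)@y).round(4))
```

```text
[ 0.56119461 -0.15789285] [0.51394142 0.04122974] [0.46337562 0.10818539] [0.52866546 0.1242258 ] [ 0.55531302 -0.13199288] [ 0.54255524 -0.07819074]
ang tips 103.37519535445166 0.28174033845793145 (283) shaft 103.34975279283428 0.20465256140059446 (205) jaw w 0.06723136977189328 plates ang 103.3398285248597 0.055294042107990986
[[ 0.5484954  -0.10437902]
 [ 0.54857563 -0.10471707]
 [ 0.54866453 -0.10563356]
 [ 0.54893413 -0.10509181]]
[ 0.54866742 -0.10495536]
JL 0.22707485009732048 0.03377403631123793
JR 0.227606749946491 -0.03345522936938288
Fx -0.027841360745001265 -0.00022320440815349764
Tr 0.027452680533520943 -0.00023278195283823203
padLa 0.019 0.1735 0.02
padLa 0.005 0.1803 0.0202
padLb 0.019 0.2262 0.0206
padLb 0.005 0.2351 0.0208
padRa 0.019 0.1717 -0.0221
padRa 0.005 0.1784 -0.0236
padRb 0.019 0.2258 -0.0239
padRb 0.005 0.2346 -0.0254
```

Run:
```python
from h import *
to((.5487,-.105,.046),103.35)
```

```text
now [ 0.6076 -0.0908  0.2206] zdir 103.23 xax [-9.0e-04  1.1e-03 -1.0e+00] q [-0.27  0.51  1.27  0.    1.36 -2.08] t 2.25
dp [ 0.1746  0.0605 -0.0006] turn [-0.12  0.07 -0.03]
```

move_arm([
  {"dp": [0, 0.04, 0], "turn": [-0.1, 0, 0]},
  {"dp": [0.02, 0.0605, 0], "turn": [-0.1, 0, 0]},
  {"dp": [0.05, 0.0605, 0], "turn": [-0.1, 0, 0]},
  {"dp": [0.08, 0.0605, 0], "turn": [-0.1, 0, 0]},
  {"dp": [0.11, 0.0605, 0], "turn": [-0.1, 0, 0]},
  {"dp": [0.13, 0.0605, 0], "turn": [-0.1, 0, 0]},
  {"dp": [0.15, 0.0605, 0], "turn": [-0.1, 0, 0]},
  {"dp": [0.165, 0.0605, 0], "turn": [-0.1, 0, 0]},
  {"dp": [0.174, 0.0605, 0], "turn": [-0.1, 0, 0]},
  {"dp": [0.174, 0.0605, 0], "turn": [-0.1, 0, 0]},
])

```text
time: 3.25
tool_pos: [0.5484, -0.105, 0.0461]
tool_rot: [0.874, 1.569, 2.677]
contact_force: [-0.3, -1.2, 0.3]
opening: 0.0916
```

Run:
```python
from h import *
to((.5487,-.105,.046),103.35)
print(robot.observe()['contact_force'])
```

```text
now [ 0.5484 -0.105   0.0461] zdir 103.33 xax [-1.9e-03  9.0e-04 -1.0e+00] q [-0.33  0.61  1.65  0.    0.89 -2.13] t 3.25
dp [ 0.0001 -0.0003 -0.    ] turn [-0.02  0.08 -0.09]
[-0.29060982 -1.15648192  0.25086678]
```

move_arm([
  {"dp": [0, 0, 0], "turn": [0, 0, 0]},
  {"dp": [0, 0, 0], "turn": [0, 0, 0]},
  {"dp": [0, 0, 0], "turn": [0, 0, 0]},
  {"dp": [0, 0, 0], "turn": [0, 0, 0]},
  {"dp": [0, 0, 0], "turn": [0, 0, 0]},
  {"dp": [0, 0, 0], "turn": [0, 0, 0]},
], hand=0.04, squeeze=4)

```text
time: 3.85
tool_pos: [0.5491, -0.1064, 0.0471]
tool_rot: [-0.319, 1.57, 1.482]
contact_force: [-0.7, 2.5, 3.7]
opening: 0.0547
```

move_arm([
  {"dp": [0, 0, 0], "turn": [0, 0, 0]},
  {"dp": [0, 0, 0], "turn": [0, 0, 0]},
  {"dp": [0, 0, 0], "turn": [0, 0, 0]},
  {"dp": [0, 0, 0], "turn": [0, 0, 0]},
], squeeze=7)

```text
time: 4.25
tool_pos: [0.5494, -0.1072, 0.047]
tool_rot: [-2.575, 1.57, -0.773]
contact_force: [-0.6, -1.9, 5.2]
opening: 0.0521
```

move_arm([
  {"dp": [0, 0, 0], "turn": [0, 0, 0]},
  {"dp": [0, 0, 0], "turn": [0, 0, 0]},
  {"dp": [0, 0, 0], "turn": [0, 0, 0]},
  {"dp": [0, 0, 0], "turn": [0, 0, 0]},
], squeeze=9)

```text
time: 4.65
tool_pos: [0.5495, -0.1075, 0.047]
tool_rot: [-2.573, 1.569, -0.772]
contact_force: [0.2, -5.2, 5.0]
opening: 0.0517
```

move_arm([
  {"dp": [-0.0015, 0, 0], "turn": [0, 0, 0]},
  {"dp": [-0.0015, 0, 0], "turn": [0, 0, 0]},
  {"dp": [-0.0015, 0, 0], "turn": [0, 0, 0]},
])

```text
time: 4.95
tool_pos: [0.5487, -0.1062, 0.0474]
tool_rot: [0.747, 1.569, 2.549]
contact_force: [0.4, -0.8, -3.1]
opening: 0.046
```

move_arm([
  {"dp": [0, 0, 0], "turn": [0, 0, 0]},
  {"dp": [0, 0, 0], "turn": [0, 0, 0]},
  {"dp": [0, 0, 0], "turn": [0, 0, 0]},
], squeeze=12)

```text
time: 5.25
tool_pos: [0.5489, -0.1066, 0.0479]
tool_rot: [0.872, 1.57, 2.674]
contact_force: [-0.5, -0.5, -3.6]
opening: 0.0419
```

Run:
```python
from h import *
s=robot.observe(); print(s['contact_force'],s['torque'],s['opening'])
to((.5487,-.105,.046),103.35)
snap('top','t1')
im=cv2.imread('pics/t1.png');a=im[150:270,130:330]; cv2.imwrite('pics/c9.png',cv2.resize(a,None,fx=4,fy=4,interpolation=cv2.INTER_CUBIC))
```

```text
[-0.46125316 -0.4964882  -3.62129125] [-0.30899734 -0.06804275  0.03910689] 0.04193205820236804
now [ 0.5489 -0.1066  0.0479] zdir 103.24 xax [-7.e-04  3.e-04 -1.e+00] q [-0.33  0.6   1.64  0.    0.9  -2.13] t 5.25
dp [ 0.0019 -0.0001  0.0016] turn [-0.11  0.03 -0.03]
```

View pics/c9.png

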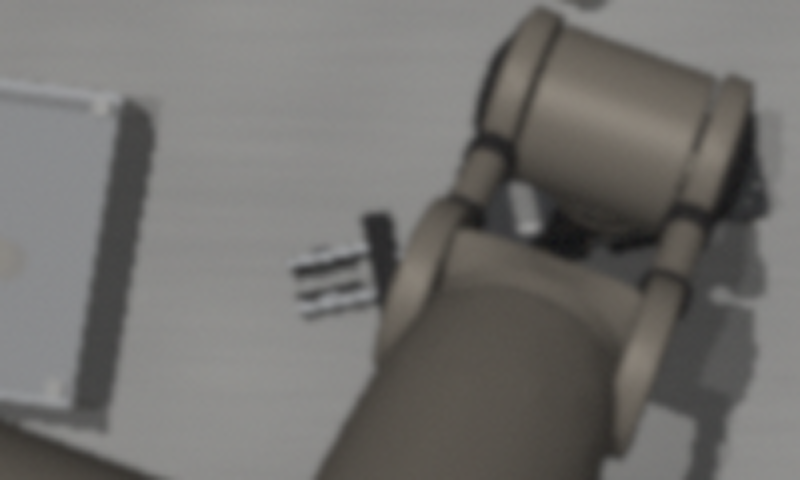

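Run:
```python
from h import *
to((.4694,-.0229,.0476),83.5)
```

```text
now [ 0.549  -0.1067  0.048 ] zdir 103.24 xax [-5.e-04  2.e-04 -1.e+00] q [-0.33  0.6   1.64  0.    0.9  -2.13] t 5.3
dp [0.0004 0.0583 0.0998] turn [ 1.974e+01  1.000e-02 -3.000e-02]
```

move_arm([
  {"dp": [0, 0, 0], "turn": [0, 0, 0]},
  {"dp": [0, 0, 0], "turn": [0, 0, 0]},
  {"dp": [0.0003, 0.007, 0.012], "turn": [2.4, 0, 0]},
  {"dp": [0.0003, 0.014, 0.024], "turn": [4.8, 0, 0]},
  {"dp": [0.0003, 0.021, 0.036], "turn": [7.2, 0, 0]},
  {"dp": [0.0003, 0.028, 0.048], "turn": [9.6, 0, 0]},
  {"dp": [0.0003, 0.035, 0.06], "turn": [12, 0, 0]},
  {"dp": [0.0003, 0.042, 0.072], "turn": [14.4, 0, 0]},
  {"dp": [0.0003, 0.049, 0.084], "turn": [16.8, 0, 0]},
  {"dp": [0.0003, 0.055, 0.094], "turn": [18.6, 0, 0]},
], squeeze=22)

```text
time: 6.3
tool_pos: [0.4738, -0.0275, 0.0481]
tool_rot: [-1.62, 1.57, -0.145]
contact_force: [0.5, -0.5, -2.8]
opening: 0.0412
```

Run:
```python
from h import *
print(robot.observe()['contact_force'])
to((.4694,-.0229,.0476),83.5)
```

```text
[ 0.47781853 -0.53468508 -2.84267143]
now [ 0.4738 -0.0275  0.0481] zdir 84.54 xax [ 4.e-04 -1.e-04 -1.e+00] q [-0.22  0.49  1.88  0.    0.77 -1.7 ] t 6.3
dp [0.0005 0.0048 0.0042] turn [ 1.04 -0.    0.03]
```

move_arm([
  {"dp": [0, 0.003, 0.004], "turn": [1, 0, 0]},
  {"dp": [0, 0.0037, 0.005], "turn": [1, 0, 0]},
  {"dp": [0, 0.0037, 0.005], "turn": [1, 0, 0]},
  {"dp": [0, 0.0037, 0.005], "turn": [1, 0, 0]},
])

```text
time: 6.7
tool_pos: [0.4713, -0.0227, 0.0479]
tool_rot: [-1.062, 1.57, 0.397]
contact_force: [-0.3, 1.2, -3.3]
opening: 0.0413
```

move_arm([
  {"dp": [0, 0, 0], "turn": [0, 0, 0]},
  {"dp": [0, 0, 0], "turn": [0, 0, 0]},
  {"dp": [0, 0, 0], "turn": [0, 0, 0]},
  {"dp": [0, 0, 0], "turn": [0, 0, 0]},
  {"dp": [0, 0, 0], "turn": [0, 0, 0]},
], squeeze=4.5)

```text
time: 7.2
tool_pos: [0.4711, -0.0227, 0.0479]
tool_rot: [-1.515, 1.57, -0.056]
contact_force: [0.1, 0.4, -3.0]
opening: 0.0558
```

Run:
```python
from h import *
print(robot.observe()['contact_force'])
to((.4702,-.0159,.0476),83.5)
snap('top','t2');snap('scene','s2')
im=cv2.imread('pics/t2.png');a=im[150:270,80:280]; cv2.imwrite('pics/c10.png',cv2.resize(a,None,fx=4,fy=4,interpolation=cv2.INTER_CUBIC))
im=cv2.imread('pics/s2.png');a=im[160:280,280:450]; cv2.imwrite('pics/c11.png',cv2.resize(a,None,fx=4.6,fy=4.6,interpolation=cv2.INTER_CUBIC))
```

```text
[ 0.10926448  0.37616546 -3.03149284]
now [ 0.4711 -0.0227  0.0479] zdir 83.62 xax [ 3.e-04 -0.e+00 -1.e+00] q [-0.21  0.48  1.89  0.    0.77 -1.67] t 7.2
dp [0.0003 0.0016 0.0066] turn [0.12 0.   0.02]
```

View pics/c10.png

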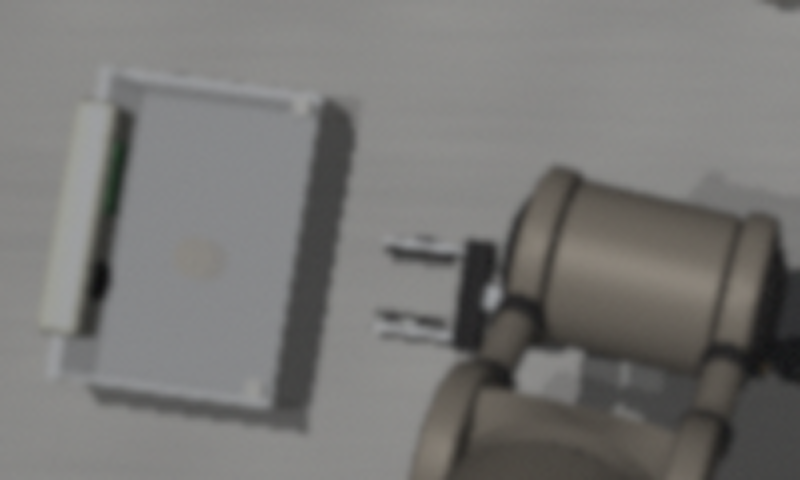

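View pics/c11.png

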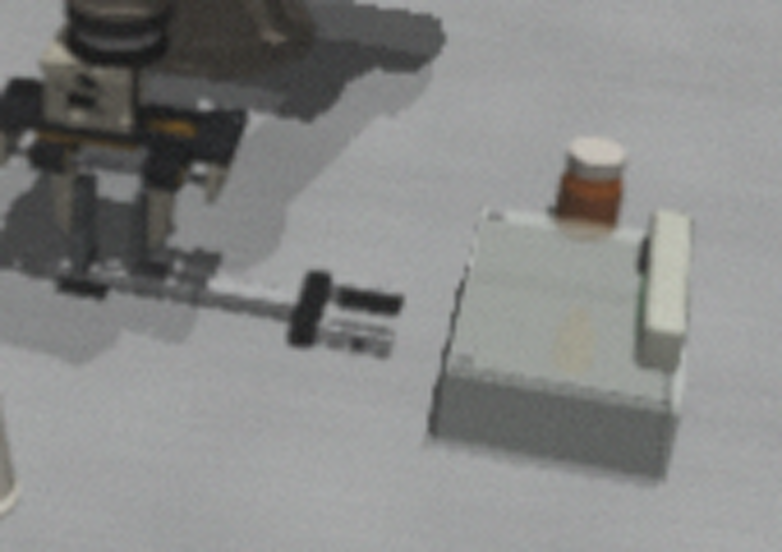

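```bash
cat >> h.py <<'E'
def rp(o,yaw,x,y,z):
    a=np.radians(yaw);c,s=np.cos(a),np.sin(a);return np.array([o[0]+c*x-s*y,o[1]+s*x+c*y,z])
E
python3 - <<'E'
from h import *
s=robot.observe();o=s['tool_pos'][:2];yaw=83.6
for n,p in dict(tipR=(.228,-.034,.019),tipL=(.228,.034,.019),headR=(.15,-.04,.02),headL=(.15,.04,.02),hfR=(.17,-.04,.02),hfL=(.17,.04,.02)).items():
    q=proj('t2',rp(o,yaw,*p)); print(n,((q-[80,150])*4+1.5).round(1), end=' ')
    q=proj('s2',rp(o,yaw,*p)); print(((q-[280,160])*4.6+1.8).round(1))
for z,w in ((0,'base'),(.03,'top')): print(w,((proj('t2',(.5115,.3346,z))-[80,150])*4+1.5).round(1),((proj('s2',(.5115,.3346,z))-[280,160])*4.6+1.8).round(1))
r=(.5127+.08*.1132,.2477+.08*.9936)
for x,y in((-.08,-.11),(-.08,.11),(.08,-.11),(.08,.11)):print(((proj('t2',rp(r,83.5,x,y,.068))-[80,150])*4+1.5).round(1),((proj('s2',rp(r,83.5,x,y,.068))-[280,160])*4.6+1.8).round(1))
E
python3 - <<'E'
import sys; sys.path.insert(0,'.')
import cv2
im=cv2.imread('pics/t2.png');a=im[200:245,165:215];cv2.imwrite('pics/c12.png',cv2.resize(a,None,fx=12,fy=12,interpolation=cv2.INTER_CUBIC))
E
```

```text
tipR [382.3 233.9] [393.3 336.3]
tipL [367.6 327.7] [406.3 287.7]
headR [490.4 239.4] [289.6 321.7]
headL [473.8 350.3] [309.  266.1]
hfR [462.9 235.8] [315.7 326.3]
hfL [446.1 346.6] [334.1 270.3]
base [205.2 259.2] [571.1 362.2]
top [190.2 254.9] [577.1 329.8]
[320.5  93.7] [446.2 360.2]
[268.9 408.8] [482.2 201.9]
[97.3 65.1] [683.  402.1]
[ 41.8 377.4] [691.8 234.8]
```

View pics/c12.png

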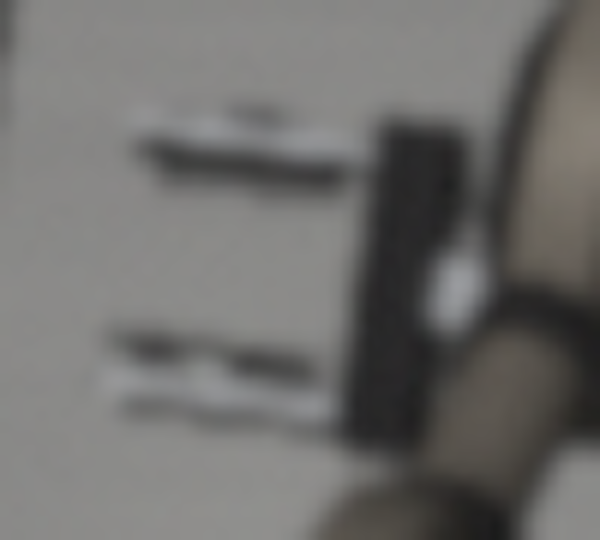

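```bash
python3 - <<'E'
from h import *
from scipy.optimize import least_squares
obs=[((.17,-.04,.02),(380,120)),((.17,.04,.02),(342,440)),((.228,-.034,.019),(130,110)),((.228,.034,.019),(108,400)),((.17,-.031,.019),(375,158)),((.17,.031,.019),(340,415))]
def res(q): return np.concatenate([(proj('t2',rp(q[:2],q[2],*m))-(np.array([165,200])+np.array(p)/12-.46)) for m,p in obs])
r=least_squares(res,[.471,-.02,83.],x_scale=[.01,.01,1]);print(r.x,(r.fun*2.85).round(1))
r=(.5127+.08*.1132,.2477+.08*.9936)
E
python3 - <<'E'
import cv2
im=cv2.imread('pics/s2.png');a=im[210:245,330:380];cv2.imwrite('pics/c13.png',cv2.resize(a,None,fx=14,fy=14,interpolation=cv2.INTER_CUBIC))
E
```

```text
[ 4.74760315e-01 -2.66152443e-02  8.54146992e+01] [-0.3 -1.2 -0.7  2.   1.6  1.6 -1.5 -0.1  0.  -1.3  1.  -1. ]
```

View pics/c13.png

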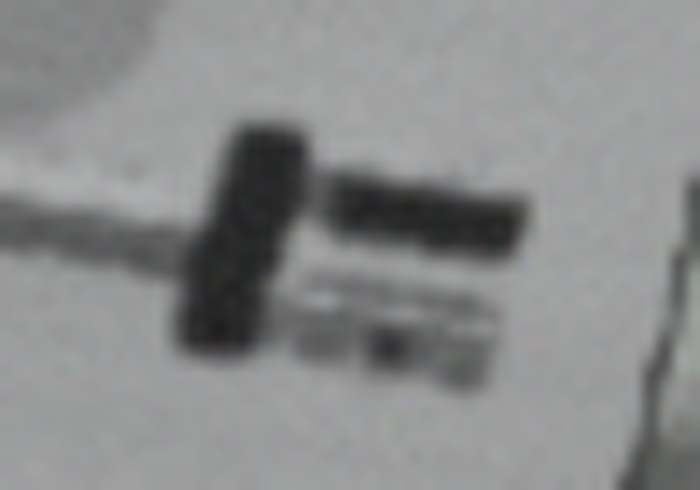

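move_arm([
  {"dp": [0, 0, 0], "turn": [0, 0, 0]},
  {"dp": [0, 0, 0], "turn": [0, 0, 0]},
  {"dp": [0, 0, 0], "turn": [0, 0, 0]},
  {"dp": [0, 0, 0], "turn": [0, 0, 0]},
  {"dp": [-0.02, 0, 0], "turn": [0, 0, 0]},
  {"dp": [-0.06, 0, 0], "turn": [0, 0, 0]},
  {"dp": [-0.1, -0.02, 0.02], "turn": [0, 0, 0]},
  {"dp": [-0.14, -0.05, 0.05], "turn": [0, 0, 0]},
  {"dp": [-0.16, -0.065, 0.07], "turn": [0, 0, 0]},
  {"dp": [-0.16, -0.065, 0.08], "turn": [0, 0, 0]},
], hand=0.0915)

```text
time: 8.3
tool_pos: [0.5482, 0.0513, 0.2118]
tool_rot: [-1.441, 1.562, 0.02]
contact_force: [0.5, -1.0, 0.5]
opening: 0.0917
```

Run:
```python
from h import *
to((.4702,-.0159,.0476),83.5)
snap('wrist','w3');
im=cv2.imread('pics/w3.png'); cv2.imwrite('pics/w3b.png',cv2.resize(im,(800,600),interpolation=cv2.INTER_CUBIC))
```

```text
now [0.5482 0.0513 0.2118] zdir 83.7 xax [ 9.2e-03  2.0e-04 -1.0e+00] q [-0.05  0.4   1.49  0.    1.25 -1.51] t 8.3
dp [ 0.1635  0.0717 -0.0756] turn [0.2  0.07 0.52]
```

View pics/w3b.png

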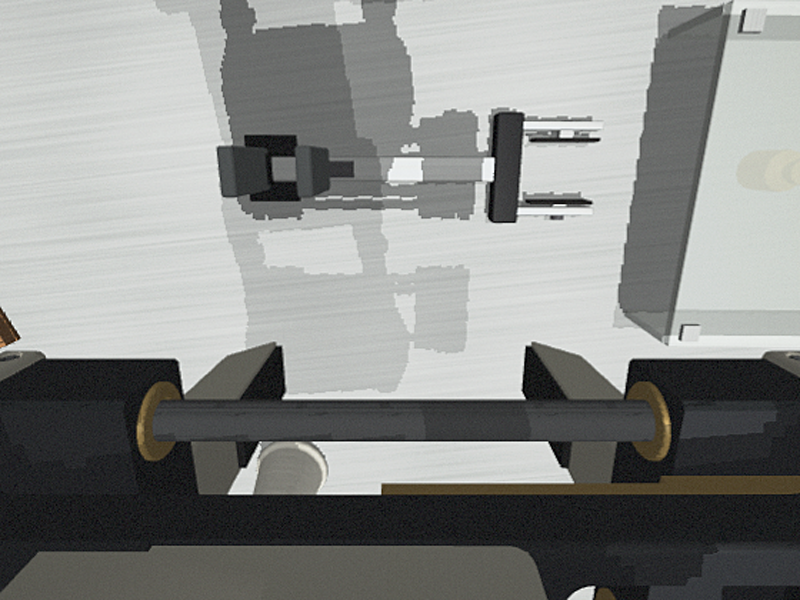

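Run:
```python
from h import *
im=cv2.imread('pics/w3.png')
a=im[70:165,330:430]; cv2.imwrite('pics/c14.png',cv2.resize(a,None,fx=6,fy=6,interpolation=cv2.INTER_CUBIC))
a=im[90:150,145:260]; cv2.imwrite('pics/c15.png',cv2.resize(a,None,fx=6,fy=6,interpolation=cv2.INTER_CUBIC))
a=im[95:145,500:560]; a=cv2.resize(a,None,fx=10,fy=10,interpolation=cv2.INTER_CUBIC).astype(float); cv2.imwrite('pics/c16.png',np.clip((a-140)*2.2,0,255).astype(np.uint8))
```

```text
(no output)
```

View pics/c14.png

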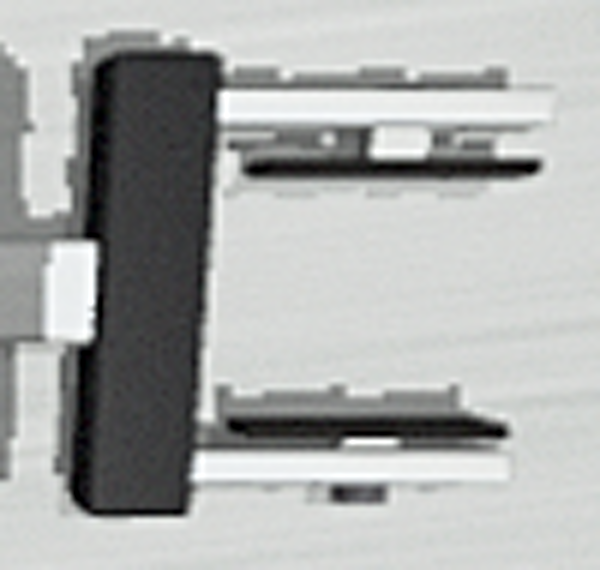

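View pics/c15.png

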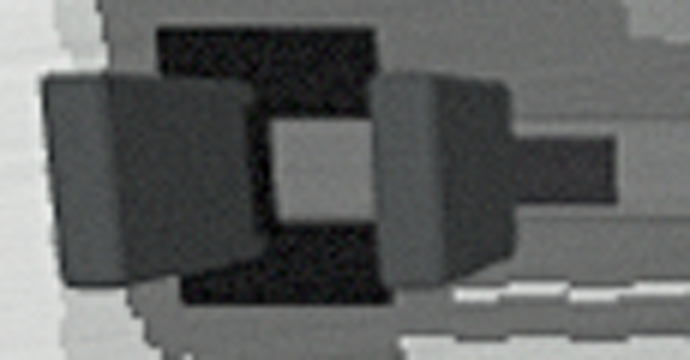

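View pics/c16.png

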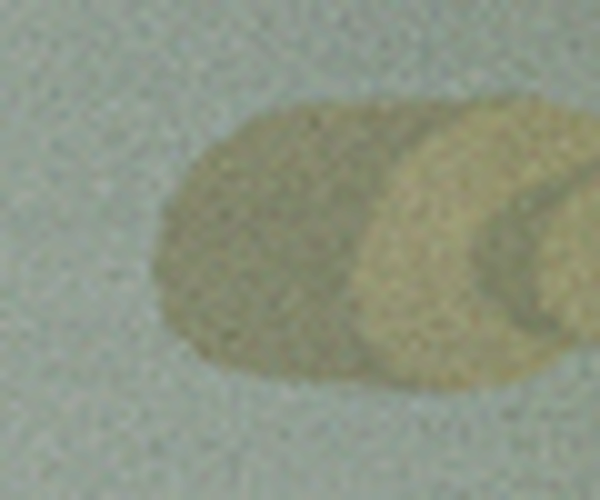

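Run:
```python
from h import *
from scipy.optimize import least_squares
P14=lambda x,y:np.array([330+x/6-.42,70+y/6-.42]); P15=lambda x,y:np.array([145+x/6-.42,90+y/6-.42])
obs=[((.17,.04,.02),P14(219,58)),((.17,-.04,.02),P14(190,513)),((.228,.034,.019),P14(555,89)),((.228,-.034,.019),P14(510,481)),((.17,.034,.019),P14(219,88)),((.17,-.034,.019),P14(193,481)),
((-.028,.015,.092),P15(42,76)),((-.028,-.015,.092),P15(64,287)),((.018,.015,.092),P15(372,76)),((.018,-.015,.092),P15(382,287))]
def res(q): return np.concatenate([(proj('w3',rp(q[:2],q[2],*m))-p) for m,p in obs])
r=least_squares(res,[.471,-.02,83.],x_scale=[.01,.01,1],loss='soft_l1');q=r.x;print(q,res(q).reshape(-1,2).round(1).tolist())
x=rp((0,0),q[2],1,0,0)[:2];y=rp((0,0),q[2],0,1,0)[:2]
for n,p in dict(padLa=(250,174),padLb=(540,172),padRa=(230,417),padRb=(508,428)).items():
  w=onz('w3',*P14(*p),.012)[:2]-q[:2]; print(n,w@x,w@y)
th=np.linspace(0,2*np.pi,100)
for z in (0,.03):
  c=np.array([proj('w3',(.5115+.015*np.cos(t),.3346+.015*np.sin(t),z)) for t in th]); c=(c-[500,95])*10+4.5; print(z,c.min(0),c.max(0))
w=np.array([.5115,.3346])-q[:2];print('weight in reacher',w@x,w@y)
```

```text
[ 4.71500697e-01 -2.26285132e-02  8.37534021e+01] [[1.6, -1.4], [0.8, 0.8], [0.8, -0.3], [0.4, 0.5], [0.9, -0.1], [0.5, 0.5], [-1.6, -0.5], [-1.1, 1.0], [-1.3, -0.6], [-0.5, 1.0]]
padLa 0.17743675760734767 0.020033767194572238
padLb 0.2291847348700846 0.020387883002232855
padRa 0.17719578633257896 -0.022546491610550015
padRb 0.22888741537076562 -0.024551125663193413
0 [150.0732912 101.0106175] [421.79489842 376.77521751]
0.03 [353.22334084  96.44976001] [649.88641303 396.12611257]
weight in reacher 0.35945981453791687 -0.0008925530669970068
```

Run:
```python
from h import *
to((.4715,-.0226,.0475),83.75)
```

```text
now [0.5458 0.0521 0.2092] zdir 83.74 xax [ 3.8e-03  8.0e-04 -1.0e+00] q [-0.05  0.4   1.49  0.    1.25 -1.51] t 8.35
dp [ 0.1614  0.0663 -0.0825] turn [-0.01  0.07  0.21]
```

move_arm([
  {"dp": [0.01, 0.03, -0.04], "turn": [0, 0, 0]},
  {"dp": [0.03, 0.065, -0.08], "turn": [0, 0, 0]},
  {"dp": [0.06, 0.065, -0.08], "turn": [0, 0, 0]},
  {"dp": [0.09, 0.065, -0.08], "turn": [0, 0, 0]},
  {"dp": [0.115, 0.065, -0.08], "turn": [0, 0, 0]},
  {"dp": [0.135, 0.065, -0.08], "turn": [0, 0, 0]},
  {"dp": [0.15, 0.065, -0.08], "turn": [0, 0, 0]},
  {"dp": [0.16, 0.065, -0.08], "turn": [0, 0, 0]},
  {"dp": [0.16, 0.065, -0.08], "turn": [0, 0, 0]},
  {"dp": [0.16, 0.065, -0.08], "turn": [0, 0, 0]},
])

```text
time: 9.35
tool_pos: [0.4705, -0.0227, 0.0479]
tool_rot: [1.398, 1.57, 2.857]
contact_force: [-0.0, -0.9, -0.5]
opening: 0.0919
```

move_arm([
  {"dp": [0, 0, 0], "turn": [0, 0, 0]},
  {"dp": [0, 0, 0], "turn": [0, 0, 0]},
  {"dp": [0, 0, 0], "turn": [0, 0, 0]},
  {"dp": [0, 0, 0], "turn": [0, 0, 0]},
  {"dp": [0, 0, 0], "turn": [0, 0, 0]},
  {"dp": [-0.0005, 0, 0], "turn": [0, 0, 0]},
  {"dp": [-0.0005, 0, 0], "turn": [0, 0, 0]},
], hand=0.035, squeeze=4.5)

```text
time: 10.05
tool_pos: [0.4708, -0.0225, 0.0483]
tool_rot: [1.034, 1.571, 2.494]
contact_force: [0.8, -0.2, -1.4]
opening: 0.0558
```

Run:
```python
from h import *
to((.4715,-.0226,.0475),83.75); print(robot.observe()['contact_force'],robot.observe()['torque'])
```

```text
now [ 0.4708 -0.0225  0.0483] zdir 83.62 xax [-2.e-04  1.e-04 -1.e+00] q [-0.21  0.48  1.89  0.    0.77 -1.67] t 10.05
dp [ 0.0008 -0.0007 -0.    ] turn [-0.13  0.01 -0.01]
[ 0.84796132 -0.16751886 -1.43003903] [-0.10826517 -0.10963075 -0.09822145]
```

move_arm([
  {"dp": [0, 0.0002, 0.008], "turn": [0, 0, 0]},
  {"dp": [0, 0.0004, 0.018], "turn": [0, 0, 0]},
  {"dp": [0, 0.0006, 0.028], "turn": [0, 0, 0]},
  {"dp": [0, 0.0008, 0.038], "turn": [0, 0, 0]},
  {"dp": [0, 0.0008, 0.048], "turn": [0, 0, 0]},
  {"dp": [0, 0.0008, 0.058], "turn": [0, 0, 0]},
  {"dp": [0, 0.0008, 0.068], "turn": [0, 0, 0]},
  {"dp": [0, 0.0008, 0.076], "turn": [0, 0, 0]},
  {"dp": [0, 0.0008, 0.08], "turn": [0, 0, 0]},
  {"dp": [0, 0.0008, 0.08], "turn": [0, 0, 0]},
])

```text
time: 11.05
tool_pos: [0.479, 0.0577, 0.0484]
tool_rot: [0.259, 1.57, 1.719]
contact_force: [0.4, 0.1, -2.8]
opening: 0.0559
```

Run:
```python
from h import *
to((.4715,-.0226,.0475),83.75); print(robot.observe()['contact_force'],robot.observe()['torque'])
snap('top','t3'); snap('scene','s3')
a=cv2.imread('pics/t3.png')[170:260,80:220]; cv2.imwrite('pics/c17.png',cv2.resize(a,None,fx=5.7,fy=5.7,interpolation=cv2.INTER_CUBIC))
s=robot.observe();o=s['tool_pos'][:2]
for n,p in dict(hfR=(.17,-.04,.02),hfL=(.17,.04,.02),tipR=(.228,-.034,.019),tipL=(.228,.034,.019)).items():
    print(n,((proj('t3',rp(o,83.65,*p))-[80,170])*5.7+2.3).round(1))
```

```text
now [0.479  0.0577 0.0484] zdir 83.66 xax [-1.e-04  4.e-04 -1.e+00] q [-0.04  0.5   1.86  0.    0.78 -1.5 ] t 11.05
dp [ 0.0008 -0.0014 -0.0807] turn [-0.09  0.02 -0.01]
[ 0.44889935  0.13039365 -2.80481814] [0.0549085  0.01739431 0.01905324]
hfR [502.7 204.1]
hfL [477.9 361.5]
tipR [388.8 201.5]
tipL [367.2 334.8]
```

View pics/c17.png

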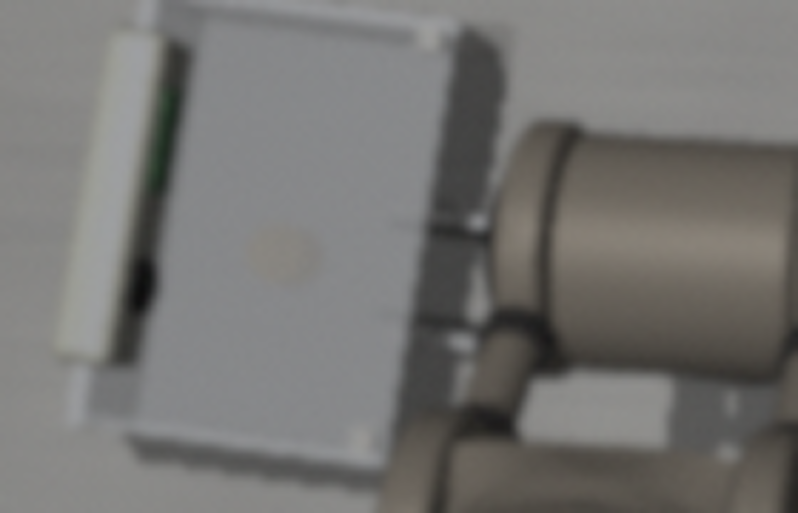

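Run:
```python
from h import *
o=robot.observe()['tool_pos'][:2]
f=lambda X:((proj('t3',X)-[80,170])*5.7+2.3).round(1)
for x in (.19,.21,.228,.2795): print(x,'padL',f(rp(o,83.66,x,.0203,.012)),'padR',f(rp(o,83.66,x,-.0233,.012)),'out',f(rp(o,83.66,x,.034,.019)),f(rp(o,83.66,x,-.034,.019)))
print(f((.5115,.3346,0)),f((.5115,.3346,.03)))
a=cv2.imread('pics/t3.png')[190:240,125:170]; cv2.imwrite('pics/c18.png',cv2.convertScaleAbs(cv2.resize(a,None,fx=12,fy=12,interpolation=cv2.INTER_CUBIC),alpha=1.5))
```

```text
0.19 padL [449.6 318.7] padR [463.1 233.5] out [441.2 344.7] [462.5 211.1]
0.21 padL [410.8 313.6] padR [424.5 228.5] out [402.2 339.5] [423.7 206.1]
0.228 padL [376. 309.] padR [389.8 224. ] out [367.2 334.9] [388.8 201.6]
0.2795 padL [276.8 296. ] padR [290.8 211.2] out [267.2 321.7] [289.4 188.7]
[292.6 255.5] [271.2 249.4]
```

View pics/c18.png

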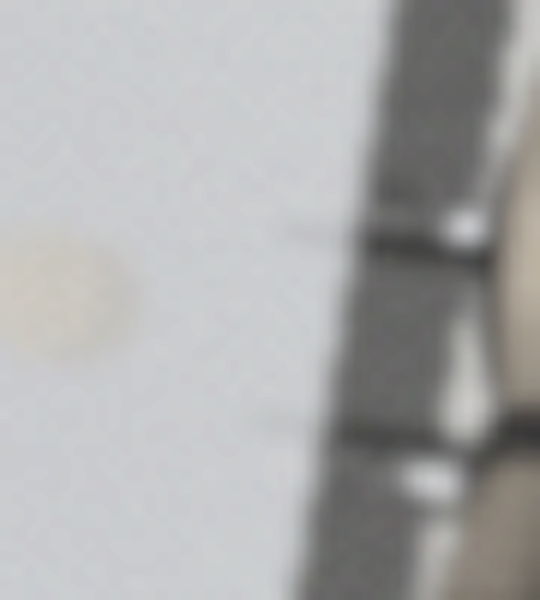

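move_arm([
  {"dp": [0, 0, 0.004], "turn": [0, 0, 0]},
  {"dp": [0, 0, 0.01], "turn": [0, 0, 0]},
  {"dp": [0, 0, 0.016], "turn": [0, 0, 0]},
  {"dp": [0, 0, 0.022], "turn": [0, 0, 0]},
  {"dp": [0, 0, 0.028], "turn": [0, 0, 0]},
  {"dp": [0, 0, 0.034], "turn": [0, 0, 0]},
  {"dp": [0, 0, 0.038], "turn": [0, 0, 0]},
  {"dp": [0, 0, 0.04], "turn": [0, 0, 0]},
])

```text
time: 11.95
tool_pos: [0.4835, 0.0973, 0.0484]
tool_rot: [-0.13, 1.571, 1.331]
contact_force: [0.0, -1.0, -2.7]
opening: 0.0557
```

move_arm([
  {"dp": [0, 0, 0.003], "turn": [0, 0, 0]},
  {"dp": [0, 0, 0.007], "turn": [0, 0, 0]},
  {"dp": [0, 0, 0.012], "turn": [0, 0, 0]},
  {"dp": [0, 0, 0.017], "turn": [0, 0, 0]},
  {"dp": [0, 0, 0.022], "turn": [0, 0, 0]},
  {"dp": [0, 0, 0.027], "turn": [0, 0, 0]},
  {"dp": [0, 0, 0.032], "turn": [0, 0, 0]},
  {"dp": [0, 0, 0.035], "turn": [0, 0, 0]},
  {"dp": [0, 0, 0.036], "turn": [0, 0, 0]},
  {"dp": [0, 0, 0.036], "turn": [0, 0, 0]},
])

```text
time: 12.95
tool_pos: [0.4874, 0.1329, 0.0484]
tool_rot: [0.093, 1.57, 1.553]
contact_force: [-0.2, 0.4, -3.2]
opening: 0.0558
```

Run:
```python
from h import *
to((.4872,.1331,.0475),83.75); s=robot.observe();print(s['contact_force'],s['torque'])
o=s['tool_pos'][:2]; a=np.radians(83.66);d=np.array([.5115,.3346])-o;print(d@[np.cos(a),np.sin(a)],d@[-np.sin(a),np.cos(a)])
snap('top','t4'); snap('scene','s4')
a=cv2.imread('pics/t4.png')[170:260,80:220]; cv2.imwrite('pics/c19.png',cv2.convertScaleAbs(cv2.resize(a,None,fx=5.7,fy=5.7,interpolation=cv2.INTER_CUBIC),alpha=1.4))
a=cv2.imread('pics/s4.png')[190:270,350:450]; cv2.imwrite('pics/c20.png',cv2.convertScaleAbs(cv2.resize(a,None,fx=7,fy=7,interpolation=cv2.INTER_CUBIC),alpha=1.2))
```

```text
now [0.4874 0.1329 0.0484] zdir 83.63 xax [ 0.e+00  4.e-04 -1.e+00] q [ 0.11  0.53  1.8   0.    0.82 -1.35] t 12.95
dp [0.0009 0.0002 0.0002] turn [-0.12  0.02 -0.  ]
[-0.18917519  0.44613387 -3.23185294] [-0.00514279 -0.03505127 -0.05963785]
0.20314480957876718 -0.001651359012983798
```

View pics/c19.png

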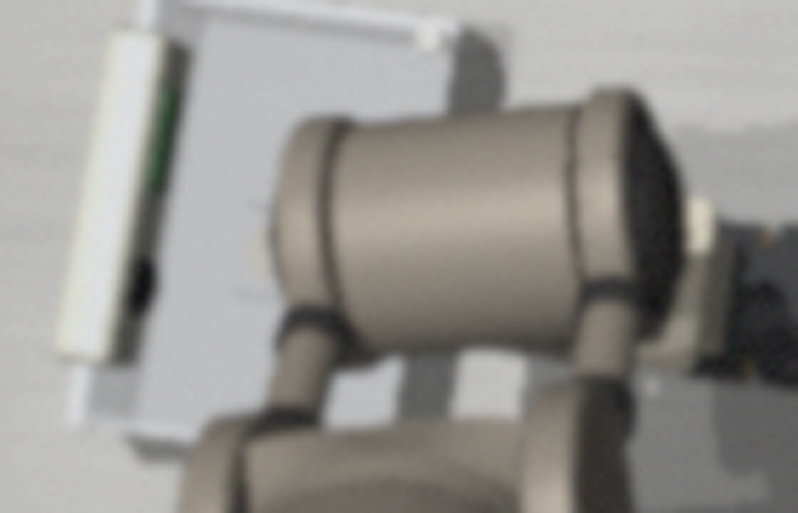

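View pics/c20.png

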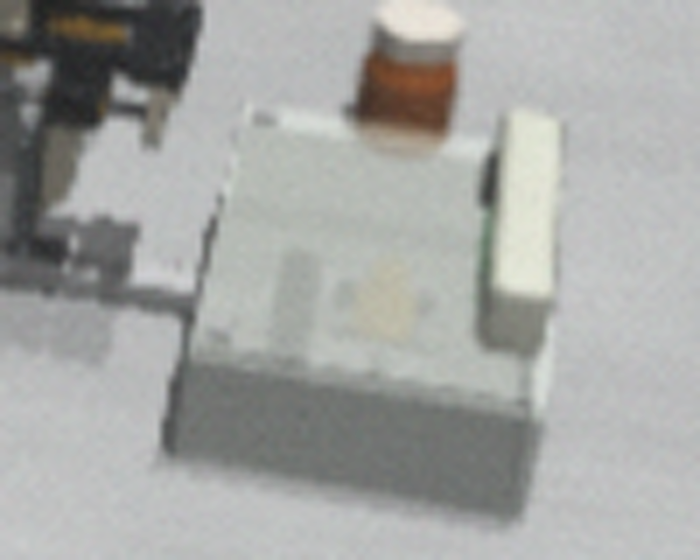

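move_arm([
  {"dp": [0, 0, 0], "turn": [0, 0, 0]},
  {"dp": [0, 0, 0], "turn": [0, 0, 0]},
  {"dp": [0, 0, 0], "turn": [0, 0, 0]},
], squeeze=6)

```text
time: 13.35
tool_pos: [0.4874, 0.1324, 0.0484]
tool_rot: [2.157, 1.571, -2.666]
contact_force: [-0.3, -1.1, -2.5]
opening: 0.0546
```

move_arm([
  {"dp": [0, 0, 0], "turn": [0, 0, 0]},
  {"dp": [0, 0, 0], "turn": [0, 0, 0]},
  {"dp": [0, 0, 0], "turn": [0, 0, 0]},
], squeeze=7)

```text
time: 13.65
tool_pos: [0.4875, 0.1325, 0.0485]
tool_rot: [-1.142, 1.571, 0.317]
contact_force: [-0.4, -1.4, -1.8]
opening: 0.0523
```

move_arm([
  {"dp": [0, 0, 0], "turn": [0, 0, 0]},
  {"dp": [0, 0, 0], "turn": [0, 0, 0]},
  {"dp": [0, 0, 0], "turn": [0, 0, 0]},
], squeeze=7.7)

```text
time: 13.95
tool_pos: [0.4875, 0.1326, 0.0484]
tool_rot: [-0.922, 1.571, 0.537]
contact_force: [-0.1, -0.9, -2.1]
opening: 0.0505
```

move_arm([
  {"dp": [0, 0, 0], "turn": [0, 0, 0]},
  {"dp": [0, 0, 0], "turn": [0, 0, 0]},
  {"dp": [0, 0, 0], "turn": [0, 0, 0]},
], squeeze=8.5)

```text
time: 14.25
tool_pos: [0.4875, 0.1326, 0.0485]
tool_rot: [-1.067, 1.571, 0.393]
contact_force: [-0.3, -1.8, -1.5]
opening: 0.0497
```

move_arm([
  {"dp": [0, 0, 0], "turn": [0, 0, 0]},
  {"dp": [0, 0, 0], "turn": [0, 0, 0]},
  {"dp": [0, 0, 0], "turn": [0, 0, 0]},
], squeeze=9.5)

```text
time: 14.55
tool_pos: [0.4875, 0.1326, 0.0484]
tool_rot: [-0.628, 1.571, 0.831]
contact_force: [-0.0, -2.3, -2.5]
opening: 0.0493
```

move_arm([
  {"dp": [0, 0, 0], "turn": [0, 0, 0]},
  {"dp": [0, 0, 0], "turn": [0, 0, 0]},
  {"dp": [0, 0, 0], "turn": [0, 0, 0]},
], squeeze=11)

```text
time: 14.85
tool_pos: [0.4874, 0.1326, 0.0484]
tool_rot: [-0.48, 1.571, 0.98]
contact_force: [-0.3, -1.7, -1.1]
opening: 0.0496
```

move_arm([
  {"dp": [0, 0, 0], "turn": [0, 0, 0]},
  {"dp": [0, 0, 0], "turn": [0, 0, 0]},
  {"dp": [0, 0, 0], "turn": [0, 0, 0]},
  {"dp": [0, 0, 0], "turn": [0, 0, 0]},
  {"dp": [0, 0, 0], "turn": [0, 0, 0]},
], squeeze=12.5)

```text
time: 15.35
tool_pos: [0.4874, 0.1325, 0.0484]
tool_rot: [-0.65, 1.571, 0.81]
contact_force: [-0.9, -2.2, -0.3]
opening: 0.0493
```

move_arm([
  {"dp": [0, 0, -0.002], "turn": [0, 0, 0]},
  {"dp": [0, 0, -0.005], "turn": [0, 0, 0]},
  {"dp": [0, 0, -0.01], "turn": [0, 0, 0]},
  {"dp": [0, 0, -0.015], "turn": [0, 0, 0]},
  {"dp": [0, 0, -0.021], "turn": [0, 0, 0]},
  {"dp": [0, 0, -0.027], "turn": [0, 0, 0]},
  {"dp": [0, 0, -0.033], "turn": [0, 0, 0]},
  {"dp": [0, 0, -0.037], "turn": [0, 0, 0]},
  {"dp": [0, 0, -0.04], "turn": [0, 0, 0]},
  {"dp": [0, 0, -0.04], "turn": [0, 0, 0]},
])

```text
time: 16.35
tool_pos: [0.483, 0.0921, 0.0485]
tool_rot: [-3.118, 1.57, -1.659]
contact_force: [-0.5, -1.3, -0.6]
opening: 0.0491
```

Run:
```python
from h import *
to((.4872,.1331,.0475),83.75); s=robot.observe();print(s['contact_force'],s['opening'])
snap('top','t5'); snap('scene','s5')
a=cv2.imread('pics/t5.png')[170:260,80:220]; cv2.imwrite('pics/c21.png',cv2.convertScaleAbs(cv2.resize(a,None,fx=5.7,fy=5.7,interpolation=cv2.INTER_CUBIC),alpha=1.4))
a=cv2.imread('pics/s5.png')[190:270,350:450]; cv2.imwrite('pics/c22.png',cv2.convertScaleAbs(cv2.resize(a,None,fx=7,fy=7,interpolation=cv2.INTER_CUBIC),alpha=1.2))
```

```text
now [0.483  0.0921 0.0485] zdir 83.61 xax [-0.e+00 -6.e-04 -1.e+00] q [ 0.03  0.51  1.84 -0.    0.8  -1.43] t 16.35
dp [0.001  0.0004 0.0412] turn [-0.14 -0.03  0.  ]
[-0.4615898  -1.28408629 -0.56915691] 0.04906663644432442
```

View pics/c22.png

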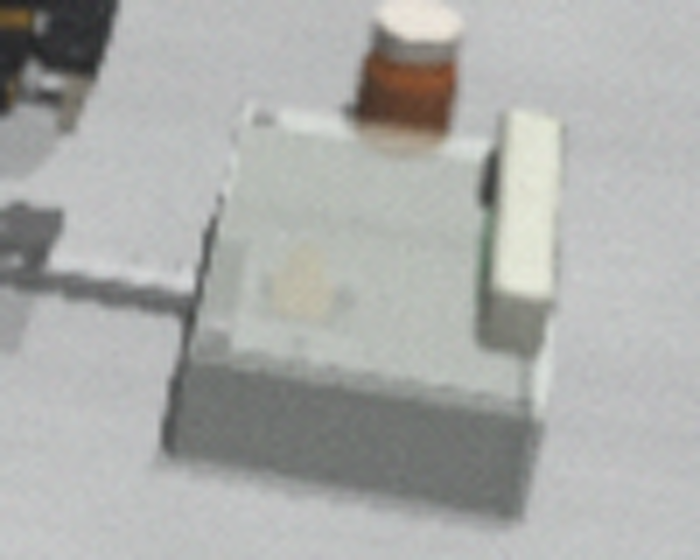

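move_arm([
  {"dp": [0, 0, -0.003], "turn": [0, 0, 0]},
  {"dp": [0, 0, -0.008], "turn": [0, 0, 0]},
  {"dp": [0, 0, -0.015], "turn": [0, 0, 0]},
  {"dp": [0, 0, -0.023], "turn": [0, 0, 0]},
  {"dp": [0, 0, -0.031], "turn": [0, 0, 0]},
  {"dp": [0, 0, -0.039], "turn": [0, 0, 0]},
  {"dp": [0, 0, -0.047], "turn": [0, 0, 0]},
  {"dp": [0, 0, -0.055], "turn": [0, 0, 0]},
  {"dp": [0, 0, -0.063], "turn": [0, 0, 0]},
  {"dp": [0, 0, -0.068], "turn": [0, 0, 0]},
])

```text
time: 17.45
tool_pos: [0.4754, 0.0244, 0.0484]
tool_rot: [0.728, 1.571, 2.187]
contact_force: [0.2, 2.9, -1.4]
opening: 0.0491
```

move_arm([
  {"dp": [0, 0, -0.004], "turn": [0, 0, 0]},
  {"dp": [0, 0, -0.01], "turn": [0, 0, 0]},
  {"dp": [0, 0, -0.018], "turn": [0, 0, 0]},
  {"dp": [0, 0, -0.026], "turn": [0, 0, 0]},
  {"dp": [0, 0, -0.034], "turn": [0, 0, 0]},
  {"dp": [0, 0, -0.042], "turn": [0, 0, 0]},
  {"dp": [0, 0, -0.05], "turn": [0, 0, 0]},
  {"dp": [0, 0, -0.057], "turn": [0, 0, 0]},
  {"dp": [0, 0, -0.062], "turn": [0, 0, 0]},
  {"dp": [0, 0, -0.065], "turn": [0, 0, 0]},
])

```text
time: 18.45
tool_pos: [0.4681, -0.0399, 0.0484]
tool_rot: [0.696, 1.571, 2.155]
contact_force: [-0.6, 2.4, -0.7]
opening: 0.0491
```

move_arm([
  {"dp": [0, 0, 0], "turn": [0, 0, 0]},
  {"dp": [0, 0, 0], "turn": [0, 0, 0]},
])

```text
time: 18.65
tool_pos: [0.4684, -0.04, 0.0486]
tool_rot: [-2.735, 1.57, -1.275]
contact_force: [-0.5, -2.8, -0.4]
opening: 0.0486
```

Run:
```python
from h import *
to((.4872,.1331,.0475),83.75); s=robot.observe();print(s['contact_force'],s['opening'])
snap('top','t6'); snap('scene','s6')
a=cv2.imread('pics/t6.png')[160:270,80:250]; cv2.imwrite('pics/c23.png',cv2.convertScaleAbs(cv2.resize(a,None,fx=4.7,fy=4.7,interpolation=cv2.INTER_CUBIC),alpha=1.4))
a=cv2.imread('pics/s6.png')[180:270,310:450]; cv2.imwrite('pics/c24.png',cv2.convertScaleAbs(cv2.resize(a,None,fx=5.7,fy=5.7,interpolation=cv2.INTER_CUBIC),alpha=1.2))
```

```text
now [ 0.4684 -0.04    0.0486] zdir 83.65 xax [ 3.e-04 -1.e-03 -1.e+00] q [-0.25  0.48  1.89 -0.    0.77 -1.71] t 18.65
dp [0.0009 0.0004 0.1741] turn [-0.1  -0.06  0.02]
[-0.51319766 -2.76321438 -0.38812032] 0.0486217372017023
```

View pics/c23.png

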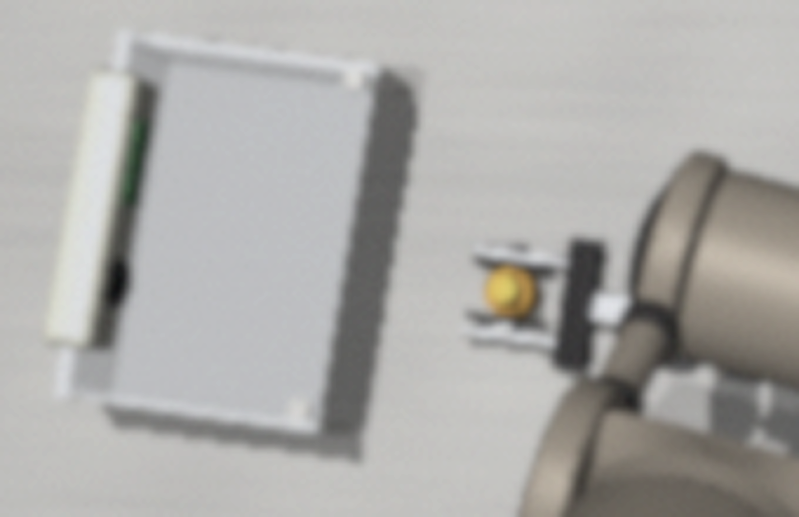

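View pics/c24.png

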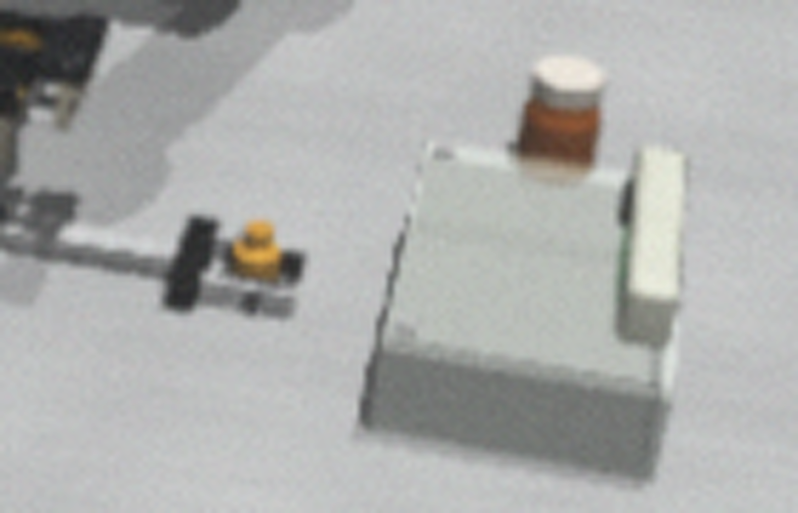

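move_arm([
  {"dp": [0, 0, 0], "turn": [0, 0, 0]},
  {"dp": [0, 0, 0], "turn": [0, 0, 0]},
  {"dp": [0, 0, 0], "turn": [0, 0, 0]},
], squeeze=8)

```text
time: 19.05
tool_pos: [0.4683, -0.0393, 0.0484]
tool_rot: [-1.304, 1.571, 0.156]
contact_force: [-0.2, -2.2, -1.2]
opening: 0.0503
```

move_arm([
  {"dp": [0, 0, 0], "turn": [0, 0, 0]},
  {"dp": [0, 0, 0], "turn": [0, 0, 0]},
  {"dp": [0, 0, 0], "turn": [0, 0, 0]},
  {"dp": [0, 0, 0], "turn": [0, 0, 0]},
], squeeze=4.5)

```text
time: 19.45
tool_pos: [0.4681, -0.0391, 0.0483]
tool_rot: [0.773, 1.57, 2.233]
contact_force: [0.1, 1.6, -2.8]
opening: 0.0559
```

move_arm([
  {"dp": [0, 0, -0.003], "turn": [0, 0, 0]},
  {"dp": [0, 0, -0.008], "turn": [0, 0, 0]},
  {"dp": [0, 0, -0.015], "turn": [0, 0, 0]},
  {"dp": [0, 0, -0.023], "turn": [0, 0, 0]},
  {"dp": [0, 0, -0.031], "turn": [0, 0, 0]},
  {"dp": [0, 0, -0.04], "turn": [0, 0, 0]},
  {"dp": [0, 0, -0.05], "turn": [0, 0, 0]},
  {"dp": [0, 0, -0.06], "turn": [0, 0, 0]},
  {"dp": [0, 0, -0.068], "turn": [0, 0, 0]},
  {"dp": [0, 0, -0.072], "turn": [0, 0, 0]},
])

```text
time: 20.45
tool_pos: [0.4602, -0.1119, 0.0484]
tool_rot: [-1.479, 1.571, -0.021]
contact_force: [-0.2, 0.4, -2.4]
opening: 0.0557
```

Run:
```python
from h import *
s=robot.observe();print(s['contact_force'],s['opening'])
snap('top','t7'); snap('scene','s7')
a=cv2.imread('pics/t7.png')[160:270,80:250]; cv2.imwrite('pics/c25.png',cv2.convertScaleAbs(cv2.resize(a,None,fx=4.7,fy=4.7,interpolation=cv2.INTER_CUBIC),alpha=1.4))
```

```text
[-0.15548312  0.43034628 -2.39933164] 0.05568482466343193
```

View pics/c25.png

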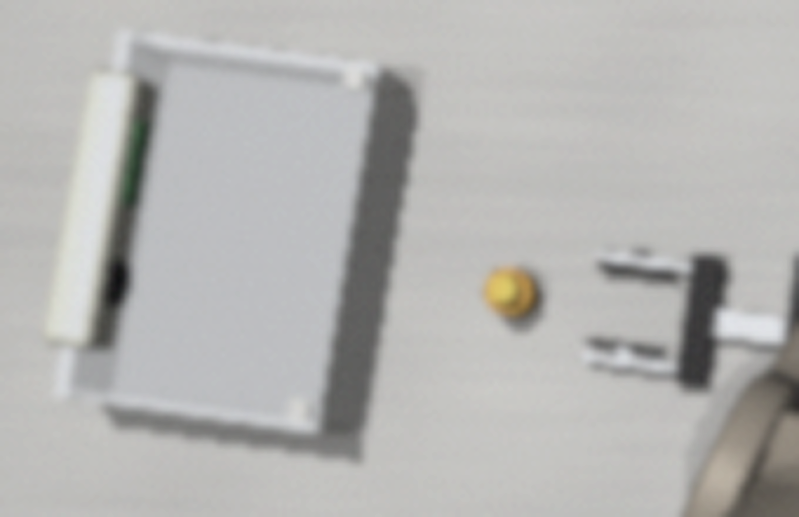

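move_arm([
  {"dp": [0, 0, 0], "turn": [0, 0, 0]},
  {"dp": [0, 0, 0], "turn": [0, 0, 0]},
  {"dp": [0, 0, 0], "turn": [0, 0, 0]},
  {"dp": [0, 0, 0], "turn": [0, 0, 0]},
  {"dp": [-0.02, 0, 0], "turn": [0, 0, 0]},
  {"dp": [-0.06, 0, 0.005], "turn": [0, 0, 0]},
  {"dp": [-0.1, 0, 0.04], "turn": [0, 0, 0]},
  {"dp": [-0.12, -0.02, 0.09], "turn": [0, 0, 0]},
  {"dp": [-0.13, -0.04, 0.14], "turn": [0, 0, 0]},
  {"dp": [-0.13, -0.055, 0.18], "turn": [0, 0, 0]},
], hand=0.0915)

```text
time: 21.55
tool_pos: [0.533, 0.0572, 0.1802]
tool_rot: [-1.497, 1.567, -0.038]
contact_force: [0.8, -0.8, 0.1]
opening: 0.0915
```

move_arm([
  {"dp": [0, 0, 0.04], "turn": [0, 0, 0]},
  {"dp": [0, 0, 0.08], "turn": [0, 0, 0]},
  {"dp": [0, 0, 0.08], "turn": [0, 0, 0]},
  {"dp": [0, 0, 0.08], "turn": [0, 0, 0]},
])

```text
time: 21.95
tool_pos: [0.5401, 0.1357, 0.1778]
tool_rot: [2.351, 1.57, -2.47]
contact_force: [0.8, -0.8, 0.1]
opening: 0.0912
```

Run:
```python
from h import *
to((.493,.162,.03),83.65)
snap('wrist','w4'); snap('top','t8')
im=cv2.imread('pics/w4.png'); cv2.imwrite('pics/w4b.png',cv2.resize(im,(800,600),interpolation=cv2.INTER_CUBIC))
```

```text
now [0.5401 0.1357 0.1778] zdir 83.77 xax [-5.e-04 -4.e-04 -1.e+00] q [ 0.11  0.44  1.51 -0.    1.19 -1.35] t 21.95
dp [0.1478 0.0497 0.0211] turn [ 0.12 -0.02 -0.02]
```

View pics/w4b.png

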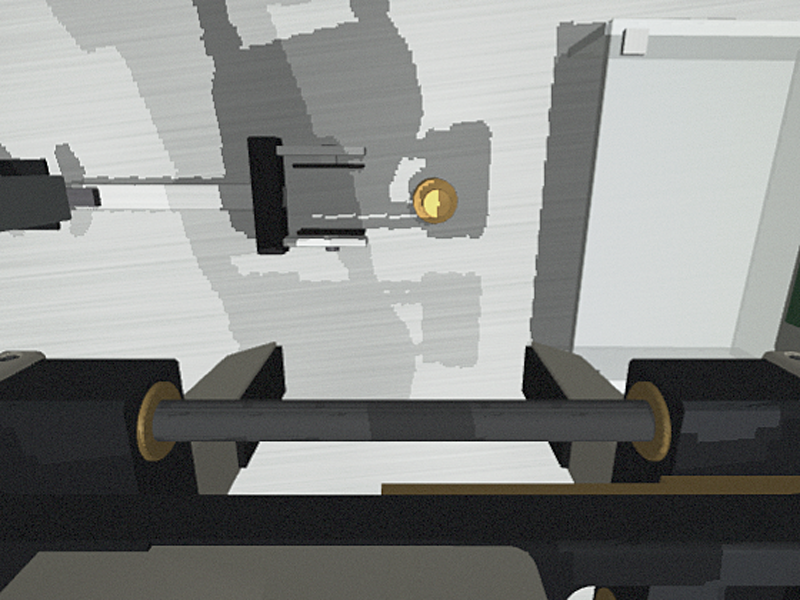

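View pics/t8.png

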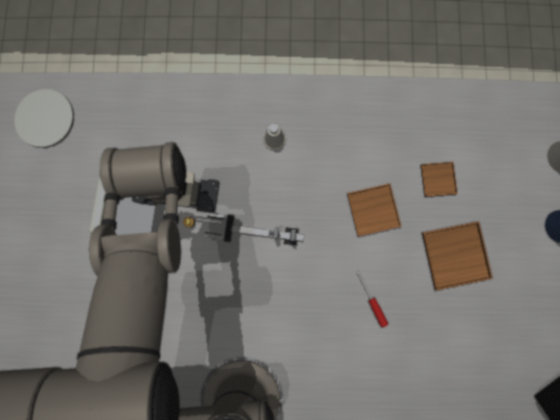

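Run:
```python
from h import *
im=cv2.imread('pics/w4.png'); a=im[110:170,230:340]; cv2.imwrite('pics/c26.png',cv2.resize(a,None,fx=7,fy=7,interpolation=cv2.INTER_CUBIC))
```

View pics/c26.png

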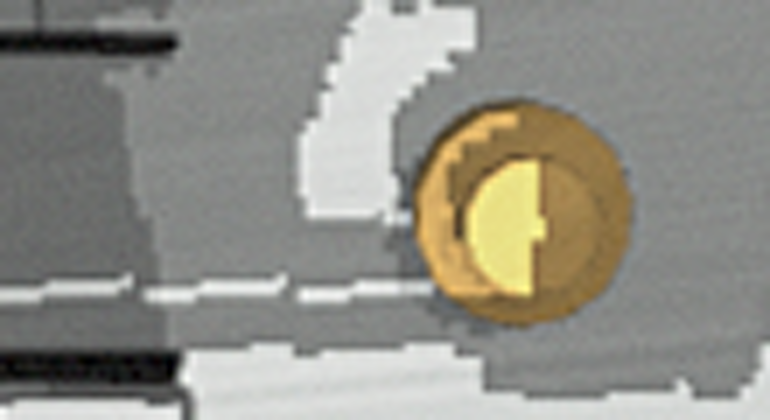

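Run:
```python
from h import *
b=onz('w4',230+524/7-.43,110+213/7-.43,.03);k=onz('w4',230+534/7-.43,110+228/7-.43,.046);print(b,k)
# jaw tips
print(onz('w4',365/1.4286,155/1.4286,.019),onz('w4',366/1.4286,242/1.4286,.019))
w=(b+k)/2
to((w[0],w[1],.10),83.75)
```

```text
[0.49199182 0.16210192 0.03      ] [0.49263136 0.16225216 0.046     ]
[0.45838791 0.11881977 0.019     ] [0.51672911 0.11180497 0.019     ]
now [0.5403 0.1341 0.1779] zdir 83.6 xax [-4.e-04 -4.e-04 -1.e+00] q [ 0.11  0.44  1.51 -0.    1.19 -1.35] t 22.05
dp [0.0779 0.0508 0.0226] turn [-0.15 -0.02 -0.02]
```

move_arm([
  {"dp": [0, 0.03, 0.015], "turn": [0, 0, 0]},
  {"dp": [0, 0.0508, 0.0226], "turn": [0, 0, 0]},
  {"dp": [0.02, 0.0508, 0.0226], "turn": [0, 0, 0]},
  {"dp": [0.05, 0.0508, 0.0226], "turn": [0, 0, 0]},
  {"dp": [0.08, 0.0508, 0.0226], "turn": [0, 0, 0]},
  {"dp": [0.09, 0.0508, 0.0226], "turn": [0, 0, 0]},
  {"dp": [0.09, 0.0508, 0.0226], "turn": [0, 0, 0]},
], hand=0.06)

```text
time: 22.75
tool_pos: [0.4919, 0.1619, 0.0871]
tool_rot: [1.856, 1.568, -2.97]
contact_force: [1.2, -0.1, 0.8]
opening: 0.0598
```

Run:
```python
from h import *
to((.4923,.1622,.007),83.75)
```

```text
now [0.4919 0.1619 0.0871] zdir 83.53 xax [-2.8e-03 -5.0e-04 -1.0e+00] q [ 0.17  0.49  1.73 -0.    0.93 -1.29] t 22.75
dp [ 0.0801 -0.0006  0.0004] turn [-0.22 -0.05 -0.16]
```

move_arm([
  {"dp": [0.015, 0, 0], "turn": [0, 0, 0]},
  {"dp": [0.032, 0, 0], "turn": [0, 0, 0]},
  {"dp": [0.049, 0, 0], "turn": [0, 0, 0]},
  {"dp": [0.063, 0, 0], "turn": [0, 0, 0]},
  {"dp": [0.073, 0, 0], "turn": [0, 0, 0]},
  {"dp": [0.079, 0, 0], "turn": [0, 0, 0]},
  {"dp": [0.079, 0, 0], "turn": [0, 0, 0]},
])

```text
time: 23.45
tool_pos: [0.4927, 0.1629, 0.0091]
tool_rot: [-0.211, 1.571, 1.248]
contact_force: [0.5, 0.2, -0.5]
opening: 0.0598
```

move_arm([
  {"dp": [0, 0, 0], "turn": [0, 0, 0]},
  {"dp": [0, 0, 0], "turn": [0, 0, 0]},
  {"dp": [0, 0, 0], "turn": [0, 0, 0]},
  {"dp": [0, 0, 0], "turn": [0, 0, 0]},
  {"dp": [0, 0, 0], "turn": [0, 0, 0]},
  {"dp": [0, 0, 0], "turn": [0, 0, 0]},
], hand=0.015, squeeze=8)

```text
time: 24.05
tool_pos: [0.4926, 0.1631, 0.0093]
tool_rot: [-1.373, 1.57, 0.087]
contact_force: [-1.4, -0.9, 2.8]
opening: 0.0294
```

move_arm([
  {"dp": [0, 0, 0], "turn": [0, 0, 0]},
  {"dp": [0, 0, 0], "turn": [0, 0, 0]},
], squeeze=18)

```text
time: 24.25
tool_pos: [0.4926, 0.1631, 0.0093]
tool_rot: [-1.307, 1.57, 0.153]
contact_force: [-1.2, -1.0, 5.5]
opening: 0.0294
```

Run:
```python
from h import *
s=robot.observe();print(s['contact_force'],s['opening'])
to((.535,-.371,.0112),83.6)
```

```text
[-1.18662564 -0.97551329  5.50354657] 0.029387315539632898
now [0.4926 0.1631 0.0093] zdir 83.63 xax [ 4.e-04  1.e-04 -1.e+00] q [ 0.17  0.61  1.79 -0.    0.74 -1.29] t 24.25
dp [-0.0019 -0.1013 -0.5261] turn [0.03 0.01 0.02]
```

move_arm([
  {"dp": [-0.005, 0, 0], "turn": [0, 0, 0]},
  {"dp": [-0.015, 0, 0], "turn": [0, 0, 0]},
  {"dp": [-0.035, 0, 0], "turn": [0, 0, 0]},
  {"dp": [-0.06, 0, 0], "turn": [0, 0, 0]},
  {"dp": [-0.09, 0, 0], "turn": [0, 0, 0]},
  {"dp": [-0.12, 0, 0], "turn": [0, 0, 0]},
  {"dp": [-0.14, -0.01, -0.02], "turn": [0, 0, 0]},
  {"dp": [-0.15, -0.015, -0.05], "turn": [0, 0, 0]},
  {"dp": [-0.15, -0.02, -0.085], "turn": [0, 0, 0]},
  {"dp": [-0.15, -0.025, -0.12], "turn": [0, 0, 0]},
])

```text
time: 25.25
tool_pos: [0.504, 0.0402, 0.16]
tool_rot: [-1.375, 1.57, 0.085]
contact_force: [0.5, -0.2, -1.8]
opening: 0.0296
```

move_arm([
  {"dp": [0, -0.007, -0.04], "turn": [0, 0, 0]},
  {"dp": [0, -0.015, -0.08], "turn": [0, 0, 0]},
  {"dp": [0, -0.023, -0.12], "turn": [0, 0, 0]},
  {"dp": [0, -0.031, -0.16], "turn": [0, 0, 0]},
  {"dp": [0, -0.039, -0.2], "turn": [0, 0, 0]},
  {"dp": [0, -0.047, -0.24], "turn": [0, 0, 0]},
  {"dp": [0, -0.055, -0.28], "turn": [0, 0, 0]},
  {"dp": [0, -0.063, -0.32], "turn": [0, 0, 0]},
  {"dp": [0, -0.07, -0.35], "turn": [0, 0, 0]},
  {"dp": [0, -0.073, -0.37], "turn": [0, 0, 0]},
])

```text
time: 26.25
tool_pos: [0.5352, -0.3371, 0.1591]
tool_rot: [-2.54, 1.571, -1.082]
contact_force: [-0.5, 0.5, -1.8]
opening: 0.0292
```

Run:
```python
from h import *
s=robot.observe();print(s['contact_force'],s['opening'])
to((.535,-.371,.0133),83.6)
snap('wrist','w5');snap('scene','s9')
im=cv2.imread('pics/w5.png'); cv2.imwrite('pics/w5b.png',cv2.resize(im,(800,600),interpolation=cv2.INTER_CUBIC))
```

```text
[-0.54354087  0.5408357  -1.79172463] 0.029201294281164688
now [ 0.5352 -0.3371  0.1591] zdir 83.53 xax [ 1.e-04 -1.e-04 -1.e+00] q [-0.68  0.59  1.3  -0.    1.25 -2.14] t 26.25
dp [ 0.1458 -0.0036 -0.0337] turn [-0.07 -0.01  0.  ]
```

View pics/w5b.png

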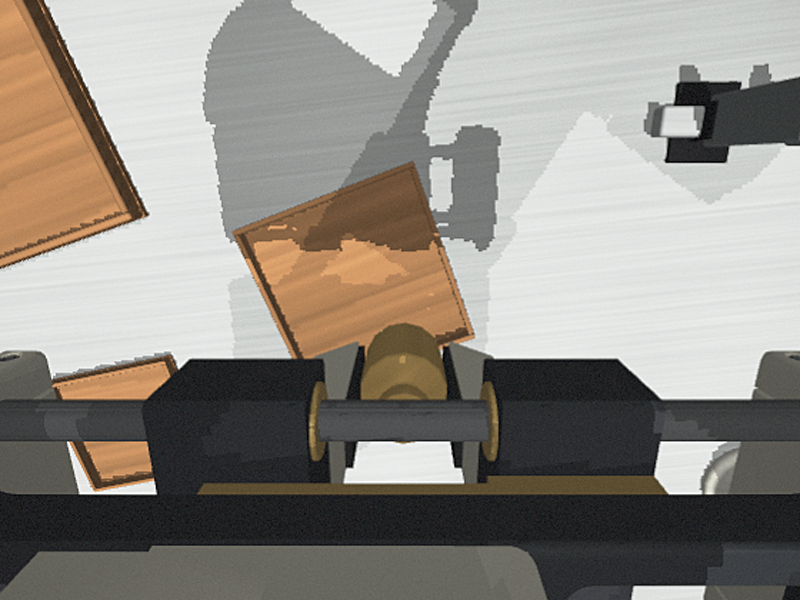

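View pics/s9.png

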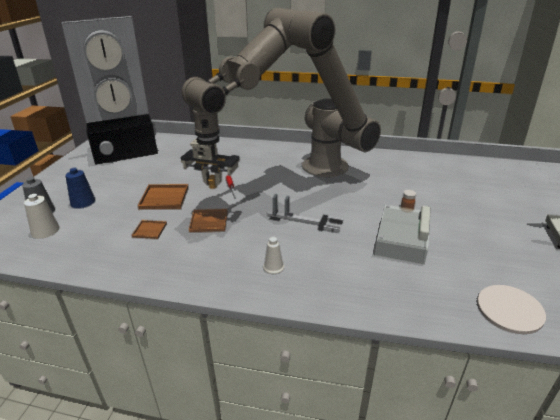

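Run:
```python
from h import *
P=[onz('w5',u/1.4286-.2,v/1.4286-.2,.016) for u,v in ((234,232),(413,163),(473,335))]
print(P,[np.linalg.norm(P[0]-P[1]),np.linalg.norm(P[1]-P[2])],'ctr',(P[0]+P[2])/2)
c=(P[0]+P[2])/2
to((c[0],c[1],.0133),83.6)
```

```text
[array([ 0.49248943, -0.44600848,  0.016     ]), array([ 0.46191427, -0.32265815,  0.016     ]), array([ 0.58380104, -0.29263966,  0.016     ])] [np.float64(0.12708320950473362), np.float64(0.12552886716211248)] ctr [ 0.53814523 -0.36932407  0.016     ]
now [ 0.5349 -0.3375  0.1589] zdir 83.46 xax [-1.e-04 -6.e-04 -1.e+00] q [-0.68  0.59  1.3  -0.    1.24 -2.14] t 26.35
dp [ 0.1456 -0.0068 -0.0312] turn [-0.14 -0.03  0.  ]
```

move_arm([
  {"dp": [0, -0.004, -0.02], "turn": [0, 0, 0]},
  {"dp": [0, -0.006, -0.032], "turn": [0, 0, 0]},
  {"dp": [0.02, -0.006, -0.032], "turn": [0, 0, 0]},
  {"dp": [0.045, -0.006, -0.032], "turn": [0, 0, 0]},
  {"dp": [0.07, -0.006, -0.032], "turn": [0, 0, 0]},
  {"dp": [0.095, -0.006, -0.032], "turn": [0, 0, 0]},
  {"dp": [0.115, -0.006, -0.032], "turn": [0, 0, 0]},
  {"dp": [0.13, -0.006, -0.032], "turn": [0, 0, 0]},
  {"dp": [0.138, -0.006, -0.032], "turn": [0, 0, 0]},
  {"dp": [0.138, -0.006, -0.032], "turn": [0, 0, 0]},
])

```text
time: 27.35
tool_pos: [0.5376, -0.3666, 0.0202]
tool_rot: [0.877, 1.569, 2.337]
contact_force: [0.3, -0.6, -2.2]
opening: 0.0296
```

move_arm([
  {"dp": [0.002, 0, 0], "turn": [0, 0, 0]},
  {"dp": [0.003, 0, 0], "turn": [0, 0, 0]},
  {"dp": [0.004, 0, 0], "turn": [0, 0, 0]},
  {"dp": [0.005, 0, 0], "turn": [0, 0, 0]},
  {"dp": [0.005, 0, 0], "turn": [0, 0, 0]},
])

```text
time: 27.85
tool_pos: [0.5379, -0.3672, 0.0161]
tool_rot: [-1.35, 1.571, 0.11]
contact_force: [0.0, -0.4, -2.0]
opening: 0.0293
```

Still carrying (−2 N); about 2.8 mm to go.

move_arm([
  {"dp": [0.001, 0, 0], "turn": [0, 0, 0]},
  {"dp": [0.0018, 0, 0], "turn": [0, 0, 0]},
  {"dp": [0.0024, 0, 0], "turn": [0, 0, 0]},
  {"dp": [0.0026, 0, 0], "turn": [0, 0, 0]},
  {"dp": [0.0026, 0, 0], "turn": [0, 0, 0]},
])

```text
time: 28.35
tool_pos: [0.5379, -0.3672, 0.0134]
tool_rot: [0.14, 1.571, 1.6]
contact_force: [0.6, 0.1, -1.6]
opening: 0.0294
```

move_arm([
  {"dp": [0.0004, 0, 0], "turn": [0, 0, 0]},
  {"dp": [0.0006, 0, 0], "turn": [0, 0, 0]},
  {"dp": [0.0006, 0, 0], "turn": [0, 0, 0]},
])

```text
time: 28.65
tool_pos: [0.5379, -0.3672, 0.0134]
tool_rot: [-1.755, 1.571, -0.295]
contact_force: [-2.6, 1.3, 5.1]
opening: 0.0295
```

move_arm([
  {"dp": [-0.0003, 0, 0], "turn": [0, 0, 0]},
  {"dp": [-0.0003, 0, 0], "turn": [0, 0, 0]},
])

```text
time: 28.85
tool_pos: [0.538, -0.3672, 0.0133]
tool_rot: [-1.417, 1.571, 0.043]
contact_force: [-1.8, 2.3, 5.0]
opening: 0.0295
```

move_arm([
  {"dp": [0, 0, 0], "turn": [0, 0, 0]},
  {"dp": [0, 0, 0], "turn": [0, 0, 0]},
  {"dp": [0, 0, 0], "turn": [0, 0, 0]},
  {"dp": [0, 0, 0], "turn": [0, 0, 0]},
], hand=0.054)

```text
time: 29.25
tool_pos: [0.538, -0.3673, 0.0129]
tool_rot: [-0.211, 1.571, 1.249]
contact_force: [-0.3, -0.4, -0.1]
opening: 0.0529
```

move_arm([
  {"dp": [-0.01, 0, 0], "turn": [0, 0, 0]},
  {"dp": [-0.03, 0, 0], "turn": [0, 0, 0]},
  {"dp": [-0.06, 0, 0], "turn": [0, 0, 0]},
  {"dp": [-0.1, 0, 0], "turn": [0, 0, 0]},
  {"dp": [-0.14, 0, 0], "turn": [0, 0, 0]},
  {"dp": [-0.16, -0.02, 0.02], "turn": [0, 0, 0]},
  {"dp": [-0.17, -0.05, 0.03], "turn": [0, 0, 0]},
  {"dp": [-0.17, -0.08, 0.03], "turn": [0, 0, 0]},
  {"dp": [-0.17, -0.08, 0.03], "turn": [0, 0, 0]},
])

```text
time: 30.15
tool_pos: [0.6235, -0.3455, 0.1835]
tool_rot: [-1.799, 1.568, -0.337]
contact_force: [-1.0, 0.7, -0.4]
opening: 0.0543
```

Run:
```python
from h import *
s=robot.observe();print(s['contact_force'],s['opening'],s['tool_pos'],s['qvel'].round(3))
snap('wrist','w6');snap('scene','s10');snap('top','t10')
im=cv2.imread('pics/w6.png'); cv2.imwrite('pics/w6b.png',cv2.resize(im,(800,600),interpolation=cv2.INTER_CUBIC))
```

```text
[-1.01563078  0.7477381  -0.43235226] 0.05431609810130654 [ 0.62350505 -0.34552515  0.18352706] [-0.032 -0.026  0.108 -0.018 -0.019 -0.02 ]
```

View pics/w6b.png

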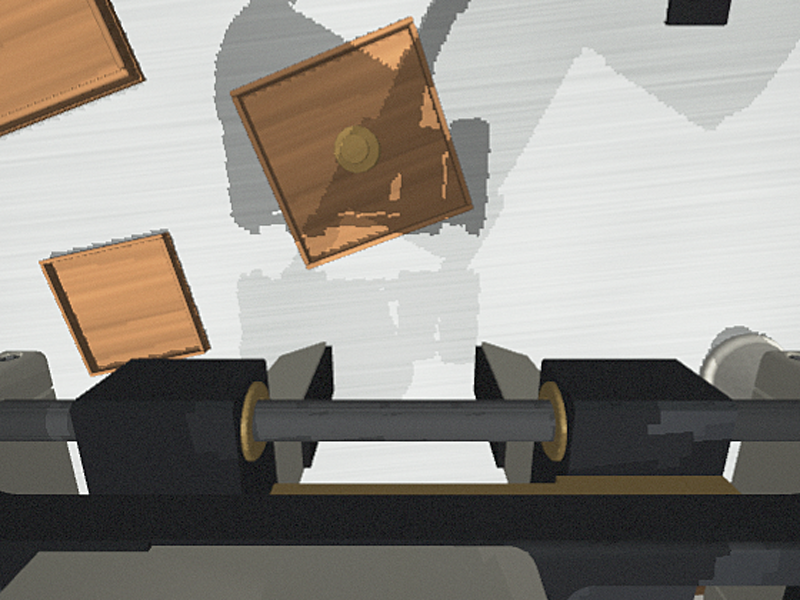

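View pics/s10.png

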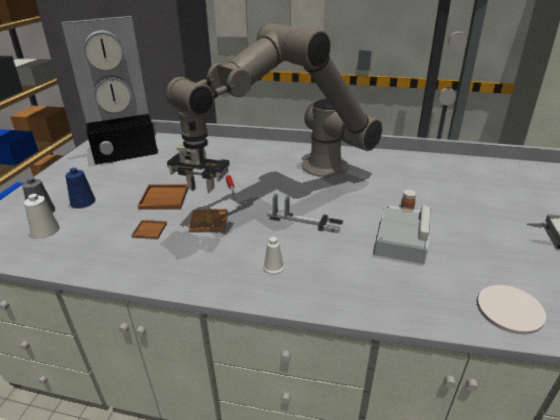

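View pics/t10.png

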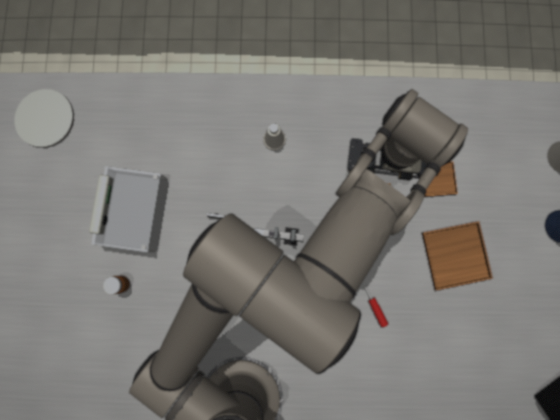

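move_arm([
  {"dp": [0, 0, 0], "turn": [0, 0, 0]},
  {"dp": [0, 0, 0], "turn": [0, 0, 0]},
  {"dp": [0, 0, 0], "turn": [0, 0, 0]},
  {"dp": [0, 0, 0], "turn": [0, 0, 0]},
])

```text
time: 30.7
tool_pos: [0.6204, -0.3465, 0.1834]
tool_rot: [-1.726, 1.571, -0.267]
contact_force: [-0.2, 0.1, 0.2]
opening: 0.054
```

Run:
```python
from h import *
s=robot.observe();print(s['time'],s['contact_force'],s['qvel'].round(3))
print(robot.hand_in())
```

```text
30.7 [-0.20174977  0.10427909  0.20094576] [ 0.003  0.004 -0.005  0.001  0.     0.   ]
the job is handed in; nothing more can be done
None
```

I drew the weight out from under the riser with the reacher and set it down upright near the middle of the middle-sized tray. The job was handed in at 30.7 s, and hand-in reported no verdict.

- **Squeeze:** The pads met the weight at about 6.7 mm of trigger travel, as the pictures had predicted. I stopped at 12.5 N on the fingers, which the spring data puts at about 2.4 N per jaw. That figure is worked out, because the jaw force itself is not measured.
- **Draw-out:** I pulled back 175 mm, which left the weight standing about 85 mm clear of the riser's front. I then opened the jaws and slid the reacher off it. The reacher was left flat on the bench with its jaw tips well outside the riser.
- **Placing:** I gripped the weight by its body and lowered it until I felt about 5 N at the tray floor. The fingers were opened only after that.
- **Last checks:** The wrist and scene pictures showed the weight standing in the tray, the reacher lying flat, and the cone, jar and driver seemingly where they started. The robot touched nothing (0.3 N or less) and was at rest.
- **Disagreement:** At one point the top camera put the reacher's heading about 2° off. A closer wrist picture showed it in line with the tool, so I went by that.

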